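Put the wax castings home in their plaster moulds and close them

TASK

First lay the three wax castings (hand, foot, ear) fully home and the right way round, each in the open mould with its own outline. Only when all three are in, close the hand mould and the foot mould, each with its own plaster cover seated flush over the keys; the ear mould stays open. Lower everything in, do not drop it, and leave the mixing bowl and the turntable where they stand.

Things in the scene. Friction and masses are not known exactly. Their poses are not given: they have to be found in the camera images.
- mould_hand: Fixed plaster block 138 x 96 mm, 27 high; both corners of its +x end clipped 24 mm. Brown hand-shaped cavity 11 deep, flat floor 16 above the underside, 6 mm room round the casting. Four cone keys near the corners, 12 mm wide, 9 high. Origin: centre of underside; x to fingertip end, y to thumb side, z up. Hand is home with its origin at x -13, y -2, z 16 mm, axes parallel.
- mould_foot: Fixed plaster block 136 x 80 mm, 27 high; one corner (+x, -y) clipped 26 mm. Brown foot-shaped cavity 11 deep, flat floor 16 above the underside, 6 mm room round the casting. Three cone keys by the other corners, 12 mm wide, 9 high. Origin: centre of underside; x to toe end, y to big-toe side, z up. Foot is home with its origin at x -22, y 0, z 16 mm, axes parallel.
- mould_ear: Open ear mould, no keys, no cover: fixed rectangular plaster block 98 x 68 mm, 24 high. Brown drop-shaped cavity 8 deep, flat floor 16 above the underside, 6 mm room round the casting. Origin: centre of underside; x to the ear's wide end, z up. Ear is home with its origin at x 11, y 0, z 16 mm, axes parallel.
- wax_hand: Mustard wax cast of a child's right hand, palm down, 100 x 61 mm, 0.11 kg. Origin under mid-palm; x to fingertips, y to thumb, z up. Grip the palm over the origin across its 42 mm width (closing along y); palm 25 mm thick. The thumb beside it is 11 high and in the mould plaster rises 11 mm up the cast: keep fingertips 13 to 16 mm above the underside.
- wax_foot: Mustard wax cast of a child's right foot on its sole, leg cut off flat, 96 x 46 mm, 40 high at the ankle, 0.12 kg. Origin on the sole below the instep, 30 mm from the heel; x to toes, y to big toe, z up. Grip over the origin, 32 mm wide there up to 37 mm above the sole (closing along y). In the mould plaster rises 11 mm up the cast: keep fingertips 13 to 22 mm above the sole.
- wax_ear: Mustard wax cast of an ear, lying flat, 60 x 38 mm, 17 thick, wide round upper end, narrow lobe, 0.045 kg. Origin under the centre of the wide end; x away from the lobe, z up. Grip over the origin, 38 mm wide (closing along y). In the mould plaster rises 8 mm up the cast: keep fingertips 9 to 11 mm above the underside.
- cover_hand: Hollow plaster cover, mouth down, 0.26 kg, outline of the hand mould (138 x 96 mm, both +x corners clipped), 30 high. Wooden batten on its back along x, 22 wide, top 54 mm above the rim: grip its middle, over the origin, closing along y. Origin: centre of the rim plane; x to clipped end. Closed: origin 27 mm above the mould's, axes parallel, keys inside, 3 mm play; proud if reversed.
- cover_foot: Hollow plaster cover, mouth down, 0.28 kg, outline of the foot mould (136 x 80 mm, +x -y corner clipped), 42 high. Batten ACROSS its back along y, 22 wide, top 66 mm above the rim: grip its middle (42 mm clear), over the origin, closing along x. Origin: centre of the rim plane; x to clipped end. Closed: origin 27 mm above the mould's, axes parallel, keys inside, 3 mm play; proud if reversed.
- bowl: Bystander: black rubber mixing bowl, 148 mm wide, 62 high, with wax dregs and a spoon; origin under its centre. Not to be moved.
- wheel: Bystander: black turntable, 170 mm wide, 52 high, with a small wax portrait head on it, 180 mm high in all; origin under its centre. Not to be moved.
Mind the look-alikes: they are no part of the job. Leave any blue or red look-alike of the cover_foot alone. Leave any blue or green look-alike of the wax_ear alone.

How it is judged (in metres and radians):
On the way:
1. all three castings lie fully home in their own moulds while both covers are still away from their moulds (more than 100 mm) (x of wax_hand in the frame of mould_hand between -0.024 and -0.002 m and y of wax_hand in the frame of mould_hand between -0.013 and 0.009 m and z of wax_hand in the frame of mould_hand below 0.019 m and angle between each of wax_hand, wax_foot, wax_ear's own z axis and vertical below 0.1 rad and x of wax_foot in the frame of mould_foot between -0.033 and -0.011 m and y of wax_foot in the frame of mould_foot between -0.011 and 0.011 m and z of wax_foot in the frame of mould_foot below 0.019 m and x of wax_ear in the frame of mould_ear between 0 and 0.022 m and y of wax_ear in the frame of mould_ear between -0.011 and 0.011 m and z of wax_ear in the frame of mould_ear below 0.019 m and horizontal distance between cover_hand and mould_hand above 0.1 m and horizontal distance between cover_foot and mould_foot above 0.1 m), for 0.2 s.
At the end, for the whole second after the job is handed in: Each casting lies in its own mould the right way round (within 11 mm of its seat in x and y, at most 3 mm off the cavity floor, tilt under 0.1 rad); the hand and foot covers sit on their own moulds (within 9 mm, rim within 2 mm of the mould top, tilt under 0.035 rad); all released and at rest (x of wax_hand in the frame of mould_hand between -0.024 and -0.002 m and y of wax_hand in the frame of mould_hand between -0.013 and 0.009 m and z of wax_hand in the frame of mould_hand below 0.019 m and angle between each of wax_hand, wax_foot, wax_ear's own z axis and vertical below 0.1 rad and x of wax_foot in the frame of mould_foot between -0.033 and -0.011 m and y of wax_foot in the frame of mould_foot between -0.011 and 0.011 m and z of wax_foot in the frame of mould_foot below 0.019 m and x of wax_ear in the frame of mould_ear between 0 and 0.022 m and y of wax_ear in the frame of mould_ear between -0.011 and 0.011 m and z of wax_ear in the frame of mould_ear below 0.019 m and horizontal distance between cover_hand and mould_hand below 0.009 m and z of cover_hand in the frame of mould_hand between 0.025 and 0.029 m and angle between each of cover_hand, cover_foot's own z axis and vertical below 0.035 rad and horizontal distance between cover_foot and mould_foot below 0.009 m and z of cover_foot in the frame of mould_foot between 0.025 and 0.029 m and linear speed of each of wax_hand, wax_foot, wax_ear, cover_hand, cover_foot below 0.02 m/s); the robot touches nothing.
It fails at once if a casting or cover is dropped: it moves faster than 0.6 m/s just above its mould ((linear speed of wax_hand above 0.6 m/s and horizontal distance between wax_hand and mould_hand below 0.045 m and z of wax_hand in the frame of mould_hand below 0.07 m) or (linear speed of wax_foot above 0.6 m/s and horizontal distance between wax_foot and mould_foot below 0.045 m and z of wax_foot in the frame of mould_foot below 0.07 m) or (linear speed of wax_ear above 0.6 m/s and horizontal distance between wax_ear and mould_ear below 0.045 m and z of wax_ear in the frame of mould_ear below 0.07 m) or (linear speed of cover_hand above 0.6 m/s and horizontal distance between cover_hand and mould_hand below 0.045 m and z of cover_hand in the frame of mould_hand below 0.07 m) or (linear speed of cover_foot above 0.6 m/s and horizontal distance between cover_foot and mould_foot below 0.045 m and z of cover_foot in the frame of mould_foot below 0.07 m)).
It fails at once if the mixing bowl or the turntable is moved more than 30 mm (distance of any of bowl, wheel from where it was at the start of the episode above 0.03 m).
It also fails if it takes over 120 s, if anything falls off the work surface, if the arm or the gripper's body presses on something with over 40 N, if the wrist force passes 120 N, or if a joint passes its speed limit or range.

ROBOT

A 6-joint arm with a two-finger parallel gripper is mounted at the origin on the work surface. World frame = base frame: x ahead of the robot, y to its left, z up, the work surface at z = 0. Lengths are in mm, angles in rad, forces in N, time in s.
With the tool pointing down it reaches from about 250 to 850 mm from the base axis. Payload 12.5 kg.
Tool frame: the origin (TCP) lies at the very end of the fingers, on their centre line; the grasp point (between the pads) lies 19 mm behind it (manip.grip_depth is the distance from the TCP to the grasp point, in mm); z points along the fingers, y is the line along which they close (so a half turn about z gives the same grasp; the last joint's range is limited). The gripper opens to 93 mm and grips with 3 to 60 N. Pads are 15 mm wide; open, the fingers measure 128 mm over their backs; the gripper's body (75 mm by 188 mm) begins 65 mm behind the grasp point.
Start: joints at [-1.414, 0.351, 1.652, -0, 1.139, -0.085], TCP at [131.718, -533.98, 218.633] pointing down, gripper open.
Joint ranges: [-2.75, 2.75], [-0.79, 2.1], [0.01, 2.65], [-1.57, 4.71], [0.07, 3.14], [-2.87, 2.87]. Speed limits (rad/s): [2.22, 2.22, 2.79, 3.14, 3.14, 3.14].

INTERFACE

Orientations are given as [roll, pitch, yaw] about the fixed x, y, z axes, in that order (R = Rz(yaw) Ry(pitch) Rx(roll)).
In Python, from rig import manip gives the robot as it stands.
- The arm moves only by the tool servo_tool, never from a script. Its argument "series" is a list of rows, each an object with "slide": the shift along the tool's x, y, z in mm, a list of three; "dr": the turn, a rotation vector about the tool's x, y, z in rad, a list of three. In form: [{"slide": [dx, dy, dz], "dr": [rx, ry, rz]}, ...]. A call has exactly 5 rows; each row shifts and turns the commanded pose from where the row before left it, along the tool's axes as they then stand; what a row does not reach is not made up. A row lasts 1/8 s, in which the tool goes at most 62.5 mm and 10.7 degrees, less where a joint would pass 70% of its speed; a pose out of reach is approached as far as the arm can. A call with a gripper value outside its range is refused whole. "gripper" is the gripper command: -1 is fully open, 1 is shut, values between are in proportion, set as the call begins (left out, the last holds). The fingers move at their own pace and stop on an object; the grip force is fixed at half the most. Time passes only in rows, so rows that do not move let the fingers close, or fill a call up. It gives the time, the measured TCP pose, the force, the opening and the grip force at its end, in the units of the state.
- manip.sense(): the state, without advancing time (a new reading comes with each control period).
- manip.camera(name): name is "side" or "top"; returns the picture (384x512x3 uint8, red, green, blue); there is no depth.
- manip.calibration(name): a dict with "mtx" (3x3 intrinsics, pixels), "R" (3x3) and "t" (3): a world point X has camera coordinates R X + t. Camera axes: x right, y down, z forward; pixel columns grow to the right and rows downward; lengths in mm; the calibration is good to about 2 mm. A picture is of the moment at which its call begins. calibration takes no time and is no camera call.
- manip.close_job(): hands the job in; it is judged then, once.
The state is a dict: "time": time; "qpos": joint angles; "joint_vel": joint speeds; "joint_efforts": joint torques, N m; "tool_pos": TCP position; "tcp_rot": TCP orientation; "ft_force": force on the tool from outside, world axes, zero at the start; "moment": the same for the moment, N m; "finger_gap": finger opening in mm; "grasp_force": force on a finger pad.
Only numpy, scipy, OpenCV 4.12 (cv2) and the standard library are available. Lean on these libraries where they do the work, as an engineer would, in place of code of your own. Each camera call takes 0.05 s, during which the arm holds its last target. There are 200 camera calls.

## Working session

There is one attempt and no reset: what is moved stays moved. The work goes in short steps, Python scripts to look and compute and a tool call to move; the robot and the scene stay as the last step left them, time stands still between calls to the robot, and variables do not carry over. Pictures are saved under pics/ and viewed, at most 14 in all, crops included, and the job is handed in when it is done.

Besides the shell and the picture viewer there is one more tool, called after "Call:" by a JSON object that holds its "method" and its "body". servo_tool: Moves the arm, as the interface text tells. Its arguments: {"type":"object","properties":{"series":{"type":"array","items":{"type":"object","properties":{"slide":{"type":"array","items":{"type":"number"}},"dr":{"type":"array","items":{"type":"number"}}}}},"gripper":{"type":"number"}},"required":["series"]}

```bash
ls; mkdir -p pics
python3 - <<'E'
from rig import manip
import cv2
for n in("top","side"):
    cv2.imwrite(f"pics/{n}0.png",manip.camera(n)[:,:,::-1])
    c=manip.calibration(n);print(n,c)
s=manip.sense();print(s)
E
```

```text
pics
top {'mtx': array([[362.24770697,   0.        , 250.80981796],
       [  0.        , 362.24770697, 193.75504187],
       [  0.        ,   0.        ,   1.        ]]), 'R': array([[-0.02746391, -0.99925167, -0.02723646],
       [-0.99549412,  0.02981415, -0.09001429],
       [ 0.09075896,  0.02464159, -0.99556798]]), 't': array([  55.97621268,  548.28595309, 1065.4044079 ])}
side {'mtx': array([[389.22003204,   0.        , 251.97553865],
       [  0.        , 389.22003204, 194.43884032],
       [  0.        ,   0.        ,   1.        ]]), 'R': array([[-0.99131077, -0.13069689, -0.01487536],
       [-0.06757067,  0.60298132, -0.79488851],
       [ 0.11285902, -0.7869764 , -0.60657315]]), 't': array([ 540.66201059,   50.3934142 , 1508.36067372])}
{'time': 0.1, 'qpos': array([-1.41360889e+00,  3.51193159e-01,  1.65235433e+00, -8.28278641e-06,
        1.13909223e+00, -8.45932080e-02]), 'joint_vel': array([ 0.00113201, -0.00117277, -0.00069393,  0.00165599,  0.00012409,
        0.00038737]), 'joint_efforts': array([ 4.31953085e-04, -4.98026383e+01, -2.85705042e+01,  7.00090500e-02,
        2.38534907e-02, -3.16392459e-05]), 'tool_pos': array([ 131.66569862, -533.69133428,  218.15153457]), 'tcp_rot': array([-3.14054869e+00, -8.09769945e-05,  2.41784069e-01]), 'ft_force': array([-0.31279106,  0.24838797, -0.0159462 ]), 'moment': array([ 0.03953563, -0.00201652, -0.01063174]), 'grasp_force': 0.0, 'finger_gap': 93.17495631415115}
```

View pics/top0.png

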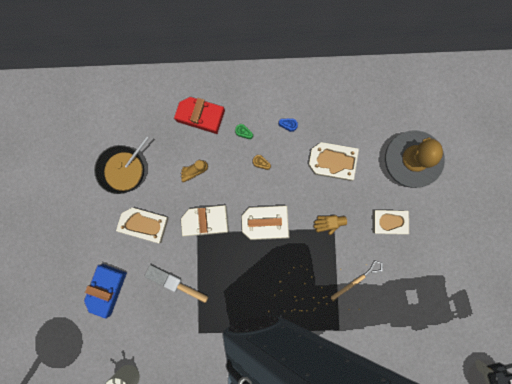

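View pics/side0.png

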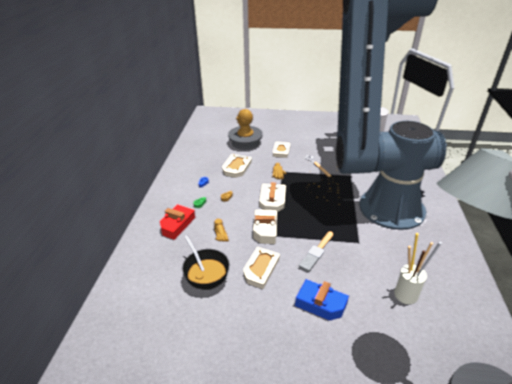

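Top view: hand mould (334,160), foot mould (142,224), ear mould (392,222), hand cover (265,222), foot cover (205,220), wax hand (331,223), foot (195,170), ear (261,162). The bowl is at (121,169) and the wheel at (413,158).
Candidates for cover_foot are white (205,220), red (199,114) and blue (105,290). The white one with the cross batten fits, since it is the plaster one. Candidates for wax_ear are mustard (261,162), green (244,131) and blue (288,125). The mustard one fits. I'll confirm both in an enlarged crop.

```bash
cat > h.py <<'E'
import numpy as np, cv2
from rig import manip
def ray(n,uv,z):
    c=manip.calibration(n);K,R,t=map(np.asarray,(c["mtx"],c["R"],c["t"]))
    uv=np.atleast_2d(uv).astype(float)
    d=(np.linalg.inv(K)@np.c_[uv,np.ones(len(uv))].T).T@R
    o=-R.T@t
    return (o+d*((z-o[2])/d[:,2])[:,None])[:,:2]
def proj(n,X):
    c=manip.calibration(n);p=(np.asarray(c["R"])@np.atleast_2d(X).T).T+c["t"];p=p@np.asarray(c["mtx"]).T
    return p[:,:2]/p[:,2:]
def masks(im):
    h=cv2.cvtColor(im,cv2.COLOR_RGB2HSV).astype(int);H,S,V=h[...,0],h[...,1],h[...,2]
    return dict(white=((V>185)&(S<60)),brown=((S>100)&(H<25)&(V>50)))
E
python3 - <<'E'
from h import *
im=cv2.imread("pics/top0.png")[:,:,::-1].copy()
cv2.imwrite("pics/crop1.png",cv2.resize(im[90:270,90:450],None,fx=2.2,fy=2.2,interpolation=cv2.INTER_CUBIC)[:,:,::-1])
for k,m in masks(im).items():
    n,l,st,ce=cv2.connectedComponentsWithStats(m.astype(np.uint8))
    for i in range(1,n):
        if st[i,4]>60:
            c=max(cv2.findContours((l==i).astype(np.uint8),0,2)[0],key=cv2.contourArea)
            print(k,st[i],ce[i].round(1),[np.round(a,1) for a in cv2.minAreaRect(c)])
E
```

```text
white [310 142  49  38 691] [333.1 159.4] [array([333.2, 159.9]), array([46.6, 31.6]), np.float64(9.9)]
white [206 206  21  27 481] [216.5 219. ] [array([216.3, 219.1]), array([26.1, 18.9]), np.float64(84.6)]
white [ 242  206   47   33 1060] [265.7 222.6] [array([264.5, 222.3]), array([31.3, 45.7]), np.float64(87.1)]
white [116 208  50  35 575] [140.4 224.3] [array([140.7, 223.8]), array([44.9, 27.2]), np.float64(15.9)]
white [181 208  19  28 418] [190.  222.7] [array([189.5, 221.7]), array([26.1, 17.6]), np.float64(84.3)]
white [375 210  34  24 456] [391.8 222.2] [array([391.5, 221.5]), array([23., 33.]), np.float64(90.0)]
white [165 276  15  15 144] [171.7 283. ] [array([171.7, 283.1]), array([11.2, 12.1]), np.float64(26.6)]
brown [ 174   97   51   37 1234] [199.5 113.9] [array([199.1, 113.1]), array([46.3, 28.7]), np.float64(17.1)]
brown [403 138  40  33 940] [422.7 154.8] [array([422.6, 155.2]), array([27.7, 41.1]), np.float64(63.4)]
brown [316 150  38  24 577] [334.8 160.9] [array([334.9, 162.5]), array([35.8, 21.7]), np.float64(13.0)]
brown [ 104  152   39   39 1134] [122.5 171
[... 407 characters left out ...]
2.9 224.5] [array([142.7, 223.8]), array([33.7, 17.9]), np.float64(17.1)]
brown [314 215  33  20 428] [329.  223.1] [array([330. , 224.5]), array([19., 32.]), np.float64(90.0)]
brown [380 214  24  16 280] [390.5 221.5] [array([391.2, 222.3]), array([22.9, 15. ]), np.float64(8.1)]
brown [248 218  34   9 237] [264.4 222. ] [array([264.5, 221.9]), array([ 7. , 33.2]), np.float64(87.1)]
brown [331 275  34  26 130] [347.6 287. ] [array([347.4, 287.1]), array([ 4.1, 40. ]), np.float64(54.2)]
brown [178 284  29  18 177] [192.6 292.5] [array([192.5, 292.1]), array([31.3,  6.2]), np.float64(27.6)]
brown [ 85 286  27  15 210] [ 98.3 292.5] [array([ 98.5, 292.3]), array([25.4,  8.9]), np.float64(20.6)]
```

View pics/crop1.png

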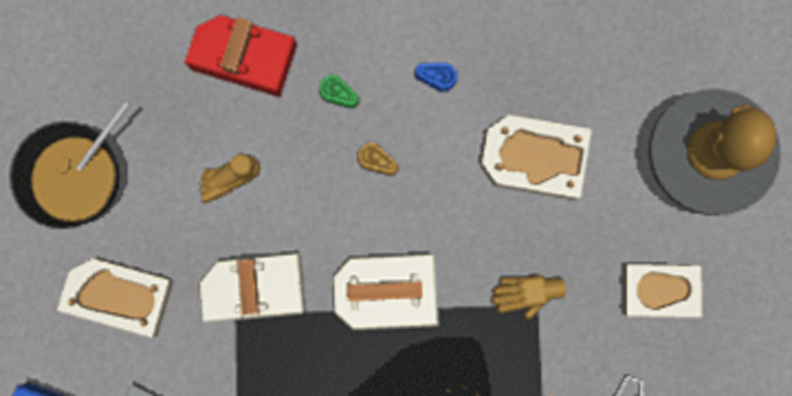

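The crop confirms it: the mustard ear is at crop (377,159), and the white cover with its batten across is at crop (248,286). Next I measure the poses.

```bash
cat >> h.py <<'E'
def blob(im,key,uv,fx=6,r=40):
    """sub-pixel contour (full-image px) of the blob near uv"""
    x0,y0=int(uv[0])-r,int(uv[1])-r
    c=cv2.resize(im[y0:y0+2*r,x0:x0+2*r],None,fx=fx,fy=fx,interpolation=cv2.INTER_CUBIC)
    m=masks(c); m=(m['white']|m['brown']) if key=='both' else m[key]
    m=cv2.morphologyEx(m.astype(np.uint8),cv2.MORPH_CLOSE,np.ones((13,13)))
    cs=[k for k in cv2.findContours(m,0,1)[0] if cv2.contourArea(k)>40*fx*fx]
    k=max(cs,key=lambda k:cv2.pointPolygonTest(k,(r*fx,r*fx),True))
    return k[:,0].astype(float)/fx+[x0,y0]-0.5+0.5/fx
def block(im,uv,zt,zb=0,n='top'):
    """block outline: far edges at the top, near edges at the foot"""
    C=manip.calibration(n);o=-np.asarray(C["R"]).T@C["t"]
    k=blob(im,'both',uv)
    T=ray(n,k,zt);B=ray(n,k,zb)
    (c,s,a)=cv2.minAreaRect(T.astype(np.float32)); 
    if s[0]<s[1]: a+=90
    a=np.deg2rad(a);A=np.array([[np.cos(a),np.sin(a)],[-np.sin(a),np.cos(a)]])
    t,b,oc=T@A.T,B@A.T,A@o[:2]
    ext=[]
    for j in (0,1):
        lo,hi=np.percentile(t[:,j],1.5),np.percentile(t[:,j],98.5)
        if oc[j]<lo: lo=np.percentile(b[:,j],1.5)
        if oc[j]>hi: hi=np.percentile(b[:,j],98.5)
        ext.append((lo,hi))
    e=np.array(ext);return A.T@e.mean(1),(e[:,1]-e[:,0]),a
E
python3 - <<'E'
from h import *
im=cv2.imread("pics/top0.png")[:,:,::-1].copy()
for n,uv,zt in (("mould_hand",(334,160),27),("mould_foot",(142,224),27),("mould_ear",(392,222),24),("cover_hand",(265,222),30),("cover_foot",(205,220),42)):
    c,s,a=block(im,uv,zt);print(n,c.round(1),s.round(1),"long axis deg",np.rad2deg(a).round(1))
for n,uv,z in (("batten_hand",(264,222),54),("batten_foot",(202,220),66),("cav_hand",(335,161),27),("cav_foot",(143,224),27),("cav_ear",(391,222),24),("wax_hand",(329,223),5),("wax_foot",(193,170),5),("wax_ear",(261,162),5)):
    T=ray('top',blob(im,'brown',uv),z).astype(np.float32)
    c,s,a=cv2.minAreaRect(T);print(n,np.round(c,1),np.round(s,1),round(a,1))
t=[cv2.resize(im[v-18:v+18,u-24:u+24],None,fx=8,fy=8,interpolation=cv2.INTER_CUBIC) for u,v in((330,223),(194,170),(261,162),(391,222))]
cv2.imwrite("pics/crop2.png",np.vstack([np.hstack(t[:2]),np.hstack(t[2:])])[:,:,::-1])
E
```

```text
mould_hand [ 646.8 -212.4] [136.4  92.4] long axis deg 78.1
mould_foot [469.  377.4] [129.9  79.8] long axis deg 72.7
mould_ear [ 453.6 -378.1] [92.2 69.4] long axis deg 87.9
cover_hand [462.8   1.6] [136.4  93.1] long axis deg 91.3
cover_foot [473.1 184.5] [130.1  77.6] long axis deg 93.8
batten_hand [463.6   2.1] [20.9 97.5] 1.3
batten_foot [474.5 181.4] [71.1 21.4] 4.0
cav_hand [ 636.9 -215.2] [108.9  67. ] 74.0
cav_foot [469.6 372.2] [113.   56.6] 73.0
cav_ear [ 452.1 -373.2] [68.4 46. ] 79.5
wax_hand [ 450.  -196.4] [ 58.6 100.6] 1.5
wax_foot [632.1 217.4] [43.1 92.7] 23.4
wax_ear [645.5   7.4] [58.4 36.5] 44.7
```

View pics/crop2.png

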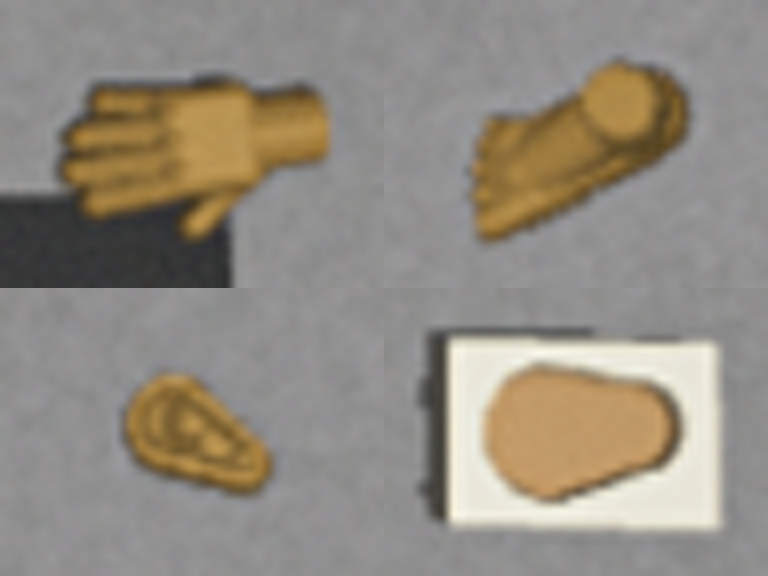

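The zoom shows the hand's fingers to the left with the thumb below, the foot's toes at lower left, and the ear's wide end at upper left. The ear mould's wide end is on the left (+y). The side faces evidently fall outside the mask, because the sizes come out short. So I recompute with every edge at the top plane.

Run:
```python
from h import *
im=cv2.imread("pics/top0.png")[:,:,::-1].copy()
for n,uv,zt in (("mould_hand",(334,160),27),("mould_foot",(142,224),27),("mould_ear",(392,222),24),("cover_hand",(265,222),30),("cover_foot",(205,220),42)):
    k=blob(im,'both',uv);T=ray('top',k,zt)
    c,s,a=cv2.minAreaRect(T.astype(np.float32))
    # straight long edges: slope from hull segments
    h=cv2.convexHull(T.astype(np.float32))[:,0];p=cv2.approxPolyDP(h[:,None],4,True)[:,0]
    d=np.roll(p,-1,0)-p
    print(n,np.round(c,1),np.round(s,1),round(a,1),[(int(np.hypot(*e)),round(np.degrees(np.arctan2(e[1],e[0]))%180,1)) for e in d])
im2=cv2.imread("pics/side0.png")[:,:,::-1].copy()
for n,uv,zt in (("mould_hand",(237,164),27),("mould_foot",(262,266),27),("mould_ear",(282,149),24)):
    T=ray('side',blob(im2,'both',uv,r=30),zt).astype(np.float32);c,s,a=cv2.minAreaRect(T);print('side',n,np.round(c,1),np.round(s,1),round(a,1))
for n,uv,z in (("batten_hand",(271,191),54),("batten_foot",(265,216),66)):
    try:T=ray('side',blob(im2,'brown',uv,r=15),z).astype(np.float32);c,s,a=cv2.minAreaRect(T);print('side',n,np.round(c,1),np.round(s,1),round(a,1))
    except Exception as e:print(e)
```

```text
mould_hand [ 644.7 -210.6] [139.6  97.6] 78.1 [(48, np.float32(167.5)), (33, np.float32(33.7)), (114, np.float32(78.3)), (94, np.float32(169.1)), (109, np.float32(77.8)), (35, np.float32(119.4))]
mould_foot [468.5 373.9] [137.6  81.5] 72.7 [(53, np.float32(164.8)), (134, np.float32(73.5)), (78, np.float32(164.1)), (106, np.float32(72.5)), (39, np.float32(117.8))]
mould_ear [ 453.7 -374.6] [100.2  69.6] 87.9 [(67, np.float32(177.1)), (97, np.float32(88.5)), (66, np.float32(178.3)), (95, np.float32(87.8))]
cover_hand [462.7   1.6] [ 93.5 136.8] 1.3 [(112, np.float32(90.9)), (32, np.float32(137.1)), (46, np.float32(1.6)), (31, np.float32(47.5)), (110, np.float32(91.3)), (90, np.float32(0.4))]
cover_foot [473.2 182.5] [ 77.9 134.6] 3.8 [(108, np.float32(93.9)), (34, np.float32(139.6)), (50, np.float32(3.4)), (132, np.float32(93.3)), (75, np.float32(3.6))]
side mould_hand [ 660.3 -228.9] [299.2 494.7] 5.9
side mould_foot [464.9 370.3] [207.3 256.6] 6.8
side mould_ear [ 446.4 -392.2] [317.3 556.7] 5.8
side batten_hand [463.   19.1] [ 19.8 118.8] 2.5
side batten_foot [474.6 199.1] [66.2 37.4] 3.6
```

Run:
```python
from h import *
im=cv2.imread("pics/top0.png")[:,:,::-1].copy()
def A(d): a=np.deg2rad(d);return np.array([[np.cos(a),np.sin(a)],[-np.sin(a),np.cos(a)]])
def pca(T):
    M=cv2.moments(T.astype(np.float32)[:,None]);c=np.array([M['m10'],M['m01']])/M['m00']
    return c,np.degrees(.5*np.arctan2(2*M['mu11'],M['mu20']-M['mu02']))%180
def show(n,uv,z,o=None,yaw=None):
    T=ray('top',blob(im,'brown',uv),z);c,a=pca(T)
    if o is None:o=c
    if yaw is None: yaw=a
    q=(T-o)@A(yaw).T
    print(n,'centroid',c.round(1),'pca',a.round(1),'in frame',np.round(o,1),round(yaw,1),'x',q[:,0].min().round(1),q[:,0].max().round(1),'y',q[:,1].min().round(1),q[:,1].max().round(1),'c',((c-o)@A(yaw).T).round(1))
show('cav_hand',(335,161),27,(644.0,-223.7),78.1)
show('cav_foot',(143,224),27,(462.0,352.9),72.8)
show('cav_ear',(391,222),24,(454.1,-363.6),88)
for y in(92,95):show('wax_hand',(329,223),8,(450,-202),y)
show('wax_foot',(193,170),5,(639,201),113)
show('wax_ear',(261,162),8)
print('ankle',ray('top',(199.5,164.5),40),'palm',ray('top',(332,221.9),25))
```

```text
cav_hand centroid [ 641.7 -214.8] pca 80.7 in frame [ 644.  -223.7] 78.1 x -47.3 62.9 y -27.1 42.0 c [8.2 4.1]
cav_foot centroid [466.5 368.4] pca 76.5 in frame [462.  352.9] 72.8 x -35.8 77.1 y -29.8 27.0 c [16.1  0.3]
cav_ear centroid [ 454.9 -371.6] pca 92.8 in frame [ 454.1 -363.6] 88 x -44.8 24.2 y -23.4 22.9 c [-8.  -1.1]
wax_hand centroid [ 455.1 -192.9] pca 98.1 in frame [ 450 -202] 92 x -44.1 56.3 y -29.7 29.0 c [ 8.9 -5.4]
wax_hand centroid [ 455.1 -192.9] pca 98.1 in frame [ 450 -202] 95 x -44.7 56.3 y -31.8 28.5 c [ 8.6 -5.8]
wax_foot centroid [630.8 216.9] pca 117.8 in frame [639 201] 113 x -28.5 64.0 y -21.8 21.7 c [17.8  1.4]
wax_ear centroid [648.2   7.2] pca 57.2 in frame [648.2   7.2] 57.2 x -32.0 27.2 y -18.8 18.7 c [0. 0.]
ankle [[641.19363498 191.59833018]] palm [[ 458.47654382 -198.8824114 ]]
```

```bash
cat > plan.py <<'E'
import sys, numpy as np
from rig import manip
def plan(wps,pose=None):
    """wps: (x,y,z,yaw_deg,rows) -> rows [slide, dr_z] from the present pose"""
    s=manip.sense();x=s["tool_pos"].copy();ps=s["tcp_rot"][2]
    print('at',x.round(1),np.degrees(ps).round(1))
    for tx,ty,tz,ty_,n in wps:
        d=np.array([tx,ty,tz])-x; dp=(np.radians(ty_)-ps+np.pi)%(2*np.pi)-np.pi
        for i in range(n):
            c,sn=np.cos(ps),np.sin(ps);w=d/n
            print([round(c*w[0]+sn*w[1],1),round(sn*w[0]-c*w[1],1),round(-w[2],1)],'rz',round(-dp/n,3))
            x=x+w;ps+=dp/n
w=list(map(float,sys.argv[1:]))
plan([(*w[i:i+4],int(w[i+4])) for i in range(0,len(w),5)])
E
python3 plan.py 459 -201 120 95.5 10
```

```text
at [ 131.7 -533.7  218.2] 13.9
[np.float64(39.7), np.float64(-24.5), np.float64(9.8)] rz -0.143
[np.float64(42.8), np.float64(-18.6), np.float64(9.8)] rz -0.143
[np.float64(45.0), np.float64(-12.3), np.float64(9.8)] rz -0.143
[np.float64(46.3), np.float64(-5.8), np.float64(9.8)] rz -0.143
[np.float64(46.7), np.float64(0.9), np.float64(9.8)] rz -0.143
[np.float64(46.1), np.float64(7.5), np.float64(9.8)] rz -0.143
[np.float64(44.5), np.float64(13.9), np.float64(9.8)] rz -0.143
[np.float64(42.1), np.float64(20.1), np.float64(9.8)] rz -0.143
[np.float64(38.8), np.float64(25.9), np.float64(9.8)] rz -0.143
[np.float64(34.8), np.float64(31.2), np.float64(9.8)] rz -0.143
```

Call:
{"method": "servo_tool", "body": {"series": [{"slide": [40,-24,10],"dr": [0,0,-0.143]},{"slide": [43,-19,10],"dr": [0,0,-0.143]},{"slide": [45,-12,10],"dr": [0,0,-0.143]},{"slide": [46,-6,10],"dr": [0,0,-0.143]},{"slide": [47,1,10],"dr": [0,0,-0.143]}], "gripper": -1}}

```text
time: 0.72
tool_pos: [296.4, -366.3, 168.2]
tcp_rot: [-3.141, -0.0, 0.961]
ft_force: [0.5, -1.0, 0.1]
finger_gap: 92.9
grasp_force: 0.0
```

Call:
{"method": "servo_tool", "body": {"series": [{"slide": [46,7.5,10],"dr": [0,0,-0.143]},{"slide": [44.5,14,10],"dr": [0,0,-0.143]},{"slide": [42,20,10],"dr": [0,0,-0.143]},{"slide": [39,26,10],"dr": [0,0,-0.143]},{"slide": [35,31,8],"dr": [0,0,-0.143]}]}}

```text
time: 1.35
tool_pos: [459.4, -199.1, 120.1]
tcp_rot: [-3.141, -0.0, 1.676]
ft_force: [1.7, -0.3, -0.5]
finger_gap: 92.8
grasp_force: 0.0
```

```bash
python3 plan.py 459 -201 14.5 95.5 4
```

```text
at [ 459.4 -199.1  120.1] 96.1
[np.float64(-0.5), np.float64(-0.1), np.float64(26.4)] rz 0.002
[np.float64(-0.5), np.float64(-0.1), np.float64(26.4)] rz 0.002
[np.float64(-0.5), np.float64(-0.1), np.float64(26.4)] rz 0.002
[np.float64(-0.5), np.float64(-0.1), np.float64(26.4)] rz 0.002
```

Call:
{"method": "servo_tool", "body": {"series": [{"slide": [-1,0,35],"dr": [0,0,0]},{"slide": [-1,0,30],"dr": [0,0,0]},{"slide": [0,0,22],"dr": [0,0,0]},{"slide": [0,0,12],"dr": [0,0,0]},{"slide": [0,0,6.5],"dr": [0,0,0]}]}}

```text
time: 1.98
tool_pos: [458.8, -202.4, 14.8]
tcp_rot: [-3.141, -0.0, 1.672]
ft_force: [-0.0, -0.6, 1.1]
finger_gap: 93.0
grasp_force: 0.0
```

Call:
{"method": "servo_tool", "body": {"series": [{"slide": [0,0,0]},{"slide": [0,0,0]},{"slide": [0,0,0]},{"slide": [0,0,0]},{"slide": [0,0,0]}], "gripper": 1}}

```text
$.series[0]: bad value
```

Run:
```python
from h import *
print({k:np.round(v,2) for k,v in manip.sense().items() if k in('time','tool_pos','tcp_rot','ft_force','finger_gap','grasp_force')})
im=manip.camera('top');cv2.imwrite('pics/top1.png',im[:,:,::-1])
im=manip.camera('side');a=cv2.resize(im[130:230,180:330],None,fx=5,fy=5,interpolation=cv2.INTER_CUBIC);cv2.imwrite('pics/side1.png',a[:,:,::-1])
```

```text
{'time': np.float64(1.98), 'tool_pos': array([ 458.77, -202.4 ,   14.78]), 'tcp_rot': array([-3.14, -0.  ,  1.67]), 'ft_force': array([-0.02, -0.6 ,  1.13]), 'grasp_force': np.float64(0.0), 'finger_gap': np.float64(92.98)}
```

View pics/side1.png

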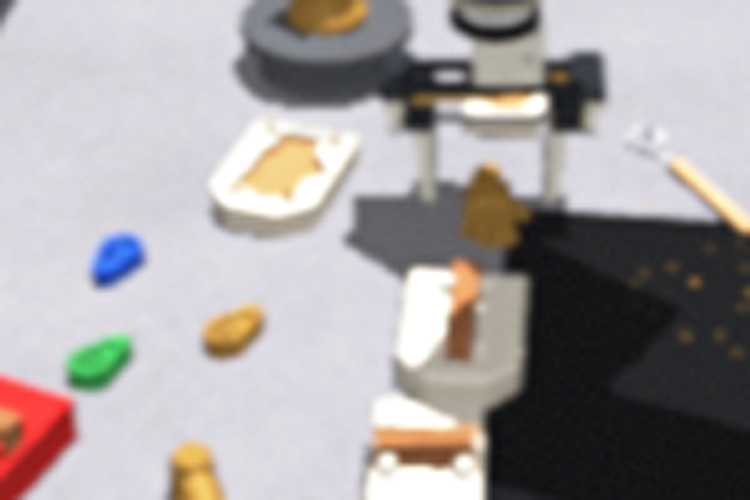

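The fingers straddle the palm (crop 430 and 550, hand at 492), open and centred. dr must always be given, so I close again with it.

Call:
{"method": "servo_tool", "body": {"series": [{"slide": [0,0,0],"dr": [0,0,0]},{"slide": [0,0,0],"dr": [0,0,0]},{"slide": [0,0,0],"dr": [0,0,0]},{"slide": [0,0,0],"dr": [0,0,0]},{"slide": [0,0,0],"dr": [0,0,0]}], "gripper": 1}}

```text
time: 2.7
tool_pos: [458.8, -202.4, 15.2]
tcp_rot: [3.142, 0.0, 1.672]
ft_force: [0.0, 0.4, 0.4]
finger_gap: 47.2
grasp_force: 0.0
```

Call:
{"method": "servo_tool", "body": {"series": [{"slide": [0,0,0],"dr": [0,0,0]},{"slide": [0,0,-10],"dr": [0,0,0]},{"slide": [0,0,-20],"dr": [0,0,0]},{"slide": [0,0,-25],"dr": [0,0,0]},{"slide": [0,0,-20],"dr": [0,0,0]}]}}

```text
time: 3.32
tool_pos: [458.9, -202.5, 91.6]
tcp_rot: [3.141, 0.0, 1.672]
ft_force: [-0.0, -0.3, -1.4]
finger_gap: 41.7
grasp_force: 30.0
```

```bash
python3 plan.py 644 -223.7 89 78.1 5
```

```text
at [ 458.9 -202.5   91.6] 95.8
[np.float64(-8.0), np.float64(36.4), np.float64(0.5)] rz 0.062
[np.float64(-5.7), np.float64(36.8), np.float64(0.5)] rz 0.062
[np.float64(-3.4), np.float64(37.1), np.float64(0.5)] rz 0.062
[np.float64(-1.1), np.float64(37.3), np.float64(0.5)] rz 0.062
[np.float64(1.2), np.float64(37.2), np.float64(0.5)] rz 0.062
```

Call:
{"method": "servo_tool", "body": {"series": [{"slide": [-8,36.5,0],"dr": [0,0,0.062]},{"slide": [-5.5,37,0],"dr": [0,0,0.062]},{"slide": [-3.5,37,0],"dr": [0,0,0.062]},{"slide": [-1,37,0],"dr": [0,0,0.062]},{"slide": [1,37,0],"dr": [0,0,0.062]}]}}

```text
time: 3.95
tool_pos: [644.6, -223.7, 90.7]
tcp_rot: [-3.142, -0.0, 1.36]
ft_force: [0.2, -0.6, -1.0]
finger_gap: 41.6
grasp_force: 30.0
```

```bash
python3 plan.py 644 -223.7 89 78.1 1;python3 - <<'E'
from h import *
im=manip.camera('top');a=cv2.resize(im[125:245,270:420],None,fx=5,fy=5,interpolation=cv2.INTER_CUBIC)
im=manip.camera('side');b=cv2.resize(im[110:220,180:330],None,fx=5,fy=5,interpolation=cv2.INTER_CUBIC)
cv2.imwrite('pics/s2.png',cv2.resize(np.hstack([a[:550],b]),None,fx=.53,fy=.53)[:,:,::-1])
E
```

```text
at [ 644.6 -223.7   90.7] 77.9
[np.float64(-0.1), np.float64(-0.6), np.float64(1.7)] rz -0.003
```

View pics/s2.png

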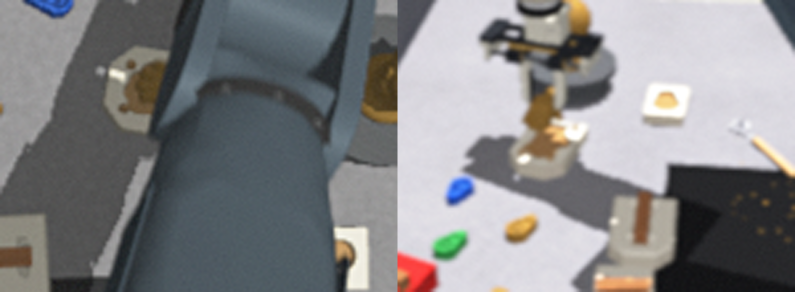

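The hand is held level over its mould (side crop 545,110 over 545,150). Lowering it.

Call:
{"method": "servo_tool", "body": {"series": [{"slide": [0,-0.5,20],"dr": [0,0,0]},{"slide": [0,0,16],"dr": [0,0,0]},{"slide": [0,0,12],"dr": [0,0,0]},{"slide": [0,0,6],"dr": [0,0,0]},{"slide": [0,0,3],"dr": [0,0,0]}]}}

```text
time: 4.68
tool_pos: [643.0, -223.6, 32.9]
tcp_rot: [-3.142, -0.0, 1.362]
ft_force: [-0.0, -0.3, -0.6]
finger_gap: 41.5
grasp_force: 30.0
```

Call:
{"method": "servo_tool", "body": {"series": [{"slide": [0,0,1],"dr": [0,0,0]},{"slide": [0,0,1],"dr": [0,0,0]},{"slide": [0,0,0.5],"dr": [0,0,0]},{"slide": [0,0,0],"dr": [0,0,0]},{"slide": [0,0,0],"dr": [0,0,0]}]}}

```text
time: 5.3
tool_pos: [643.2, -223.7, 31.2]
tcp_rot: [3.141, 0.0, 1.362]
ft_force: [-1.7, 0.9, 5.8]
finger_gap: 41.3
grasp_force: 30.0
```

Contact comes at TCP 31.2, which is 16 + 15.2, so the hand is on the floor. Releasing.

Call:
{"method": "servo_tool", "body": {"series": [{"slide": [0,0,0],"dr": [0,0,0]},{"slide": [0,0,0],"dr": [0,0,0]},{"slide": [0,0,0],"dr": [0,0,0]},{"slide": [0,0,0],"dr": [0,0,0]},{"slide": [0,0,-10],"dr": [0,0,0]}], "gripper": -0.4}}

```text
time: 5.92
tool_pos: [642.6, -223.4, 40.3]
tcp_rot: [-3.14, -0.0, 1.362]
ft_force: [0.7, -0.2, -0.0]
finger_gap: 65.1
grasp_force: 0.0
```

Call:
{"method": "servo_tool", "body": {"series": [{"slide": [0,0,-30],"dr": [0,0,0]},{"slide": [0,0,-50],"dr": [0,0,0]},{"slide": [0,0,-20],"dr": [0,0,0]},{"slide": [0,0,0],"dr": [0,0,0]},{"slide": [0,0,0],"dr": [0,0,0]}]}}

```text
time: 6.55
tool_pos: [642.3, -223.2, 138.8]
tcp_rot: [-3.139, -0.0, 1.362]
ft_force: [-0.3, -0.5, 0.4]
finger_gap: 65.1
grasp_force: 0.0
```

```bash
python3 plan.py 639.5 200.5 130 113.5 10
```

```text
at [ 642.3 -223.2  138.8] 78.0
[np.float64(41.4), np.float64(-9.1), np.float64(0.9)] rz -0.062
[np.float64(41.9), np.float64(-6.5), np.float64(0.9)] rz -0.062
[np.float64(42.2), np.float64(-3.9), np.float64(0.9)] rz -0.062
[np.float64(42.4), np.float64(-1.3), np.float64(0.9)] rz -0.062
[np.float64(42.4), np.float64(1.4), np.float64(0.9)] rz -0.062
[np.float64(42.2), np.float64(4.0), np.float64(0.9)] rz -0.062
[np.float64(41.9), np.float64(6.6), np.float64(0.9)] rz -0.062
[np.float64(41.4), np.float64(9.2), np.float64(0.9)] rz -0.062
[np.float64(40.7), np.float64(11.7), np.float64(0.9)] rz -0.062
[np.float64(39.9), np.float64(14.2), np.float64(0.9)] rz -0.062
```

Call:
{"method": "servo_tool", "body": {"series": [{"slide": [41.5,-9,1],"dr": [0,0,-0.062]},{"slide": [42,-6.5,1],"dr": [0,0,-0.062]},{"slide": [42,-4,1],"dr": [0,0,-0.062]},{"slide": [42.5,-1.5,1],"dr": [0,0,-0.062]},{"slide": [42.5,1.5,1],"dr": [0,0,-0.062]}], "gripper": -1}}

```text
time: 7.18
tool_pos: [640.5, -9.9, 133.7]
tcp_rot: [-3.139, -0.001, 1.674]
ft_force: [0.4, 0.8, -0.1]
finger_gap: 93.0
grasp_force: 0.0
```

Call:
{"method": "servo_tool", "body": {"series": [{"slide": [42,4,1],"dr": [0,0,-0.062]},{"slide": [42,6.5,1],"dr": [0,0,-0.062]},{"slide": [41.5,9,1],"dr": [0,0,-0.062]},{"slide": [40.5,11.5,1],"dr": [0,0,-0.062]},{"slide": [40,14,1],"dr": [0,0,-0.062]}]}}

```text
time: 7.8
tool_pos: [638.5, 201.5, 128.5]
tcp_rot: [-3.139, -0.001, 1.984]
ft_force: [0.8, -0.5, 0.6]
finger_gap: 93.1
grasp_force: 0.0
```

```bash
python3 plan.py 639.5 200.5 17 113.5 1;python3 - <<'E'
from h import *
im=manip.camera('top');cv2.imwrite('pics/top3.png',im[:,:,::-1])
a=cv2.resize(im[130:190,300:390],None,fx=6,fy=6,interpolation=cv2.INTER_CUBIC)
b=cv2.resize(manip.camera('side')[130:190,190:280],None,fx=6,fy=6,interpolation=cv2.INTER_CUBIC)
cv2.imwrite('pics/s3.png',cv2.resize(np.hstack([a,b]),None,fx=.74,fy=.74)[:,:,::-1])
E
```

```text
at [638.5 201.5 128.5] 113.7
[np.float64(-1.3), np.float64(0.6), np.float64(111.5)] rz 0.003
```

View pics/s3.png

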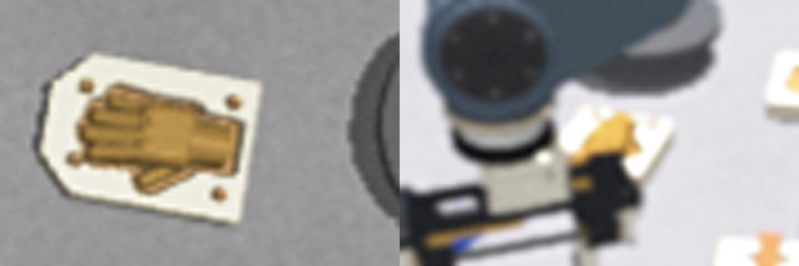

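The hand lies in its cavity the right way round, with a gap visible all round. Now the foot.

Call:
{"method": "servo_tool", "body": {"series": [{"slide": [-1.5,0.5,35],"dr": [0,0,0]},{"slide": [0,0,35],"dr": [0,0,0]},{"slide": [0,0,25],"dr": [0,0,0]},{"slide": [0,0,12],"dr": [0,0,0]},{"slide": [0,0,4],"dr": [0,0,0]}]}}

```text
time: 8.52
tool_pos: [640.1, 198.6, 18.8]
tcp_rot: [-3.14, -0.0, 1.981]
ft_force: [-1.0, -0.1, -0.7]
finger_gap: 93.0
grasp_force: 0.0
```

Call:
{"method": "servo_tool", "body": {"series": [{"slide": [0,0,0],"dr": [0,0,0]},{"slide": [0,0,0],"dr": [0,0,0]},{"slide": [0,0,0],"dr": [0,0,0]},{"slide": [0,0,0],"dr": [0,0,0]},{"slide": [0,0,0],"dr": [0,0,0]}], "gripper": 1}}

```text
time: 9.15
tool_pos: [640.5, 199.1, 19.8]
tcp_rot: [3.141, 0.0, 1.982]
ft_force: [0.4, 0.5, -0.1]
finger_gap: 48.0
grasp_force: 0.0
```

Call:
{"method": "servo_tool", "body": {"series": [{"slide": [0,0,0],"dr": [0,0,0]},{"slide": [0,0,0],"dr": [0,0,0]},{"slide": [0,0,-20],"dr": [0,0,0]},{"slide": [0,0,-30],"dr": [0,0,0]},{"slide": [0,0,-30],"dr": [0,0,0]}]}}

```text
time: 9.78
tool_pos: [640.6, 199.1, 101.9]
tcp_rot: [3.141, 0.0, 1.982]
ft_force: [0.5, 0.4, -1.5]
finger_gap: 31.7
grasp_force: 30.0
```

```bash
python3 plan.py 462 352.9 98 72.8 5
```

```text
at [640.6 199.1 101.9] 113.5
[np.float64(42.5), np.float64(-20.5), np.float64(0.8)] rz 0.142
[np.float64(39.1), np.float64(-26.3), np.float64(0.8)] rz 0.142
[np.float64(35.0), np.float64(-31.6), np.float64(0.8)] rz 0.142
[np.float64(30.2), np.float64(-36.2), np.float64(0.8)] rz 0.142
[np.float64(24.8), np.float64(-40.1), np.float64(0.8)] rz 0.142
```

Call:
{"method": "servo_tool", "body": {"series": [{"slide": [42.5,-20.5,0],"dr": [0,0,0.142]},{"slide": [39,-26.5,0],"dr": [0,0,0.142]},{"slide": [35,-31.5,0],"dr": [0,0,0.142]},{"slide": [30,-36,0],"dr": [0,0,0.142]},{"slide": [25,-40,0],"dr": [0,0,0.142]}]}}

```text
time: 10.4
tool_pos: [461.1, 353.7, 101.1]
tcp_rot: [3.141, -0.001, 1.267]
ft_force: [-0.0, 0.8, -0.7]
finger_gap: 31.7
grasp_force: 29.9
```

```bash
python3 plan.py 462 352.9 98 72.8 1;python3 - <<'E'
from h import *
im=manip.camera('top');a=cv2.resize(im[180:260,90:210],None,fx=5,fy=5,interpolation=cv2.INTER_CUBIC)
b=cv2.resize(manip.camera('side')[210:290,200:320],None,fx=5,fy=5,interpolation=cv2.INTER_CUBIC)
cv2.imwrite('pics/s4.png',cv2.resize(np.hstack([a,b]),None,fx=.66,fy=.66)[:,:,::-1])
E
```

```text
at [461.1 353.7 101.1] 72.6
[np.float64(-0.5), np.float64(1.1), np.float64(3.1)] rz -0.004
```

View pics/s4.png

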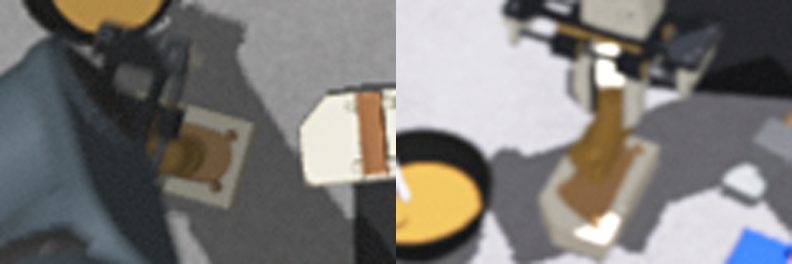

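The foot is held level and aligned over its mould (side crop 600,130). Lowering it.

Call:
{"method": "servo_tool", "body": {"series": [{"slide": [-0.5,1,22],"dr": [0,0,0]},{"slide": [0,0,18],"dr": [0,0,0]},{"slide": [0,0,13],"dr": [0,0,0]},{"slide": [0,0,6],"dr": [0,0,0]},{"slide": [0,0,3],"dr": [0,0,0]}]}}

```text
time: 11.12
tool_pos: [462.9, 351.8, 37.5]
tcp_rot: [-3.142, 0.0, 1.272]
ft_force: [0.3, -0.2, -0.6]
finger_gap: 31.7
grasp_force: 30.0
```

Call:
{"method": "servo_tool", "body": {"series": [{"slide": [0,0,1],"dr": [0,0,0]},{"slide": [0,0,1],"dr": [0,0,0]},{"slide": [0,0,1],"dr": [0,0,0]},{"slide": [0,0,0],"dr": [0,0,0]},{"slide": [0,0,0],"dr": [0,0,0]}]}}

```text
time: 11.75
tool_pos: [463.0, 352.0, 35.6]
tcp_rot: [3.141, -0.0, 1.272]
ft_force: [-2.9, -2.6, 7.6]
finger_gap: 31.7
grasp_force: 30.0
```

Call:
{"method": "servo_tool", "body": {"series": [{"slide": [0,0,0],"dr": [0,0,0]},{"slide": [0,0,0],"dr": [0,0,0]},{"slide": [0,0,0],"dr": [0,0,0]},{"slide": [0,0,0],"dr": [0,0,0]},{"slide": [0,0,-10],"dr": [0,0,0]}], "gripper": -0.3}}

```text
time: 12.38
tool_pos: [462.4, 351.6, 44.4]
tcp_rot: [-3.141, 0.001, 1.272]
ft_force: [-0.3, -0.7, -0.2]
finger_gap: 60.2
grasp_force: 0.0
```

Call:
{"method": "servo_tool", "body": {"series": [{"slide": [0,0,-30],"dr": [0,0,0]},{"slide": [0,0,-50],"dr": [0,0,0]},{"slide": [0,0,-30],"dr": [0,0,0]},{"slide": [0,0,0],"dr": [0,0,0]},{"slide": [0,0,0],"dr": [0,0,0]}]}}

```text
time: 13.0
tool_pos: [462.3, 351.6, 154.0]
tcp_rot: [-3.141, 0.001, 1.272]
ft_force: [-0.1, 0.5, -0.8]
finger_gap: 60.5
grasp_force: 0.0
```

```bash
python3 plan.py 652.6 14.1 120 57 10
```

```text
at [462.3 351.6 154. ] 72.9
[np.float64(-26.6), np.float64(28.1), np.float64(3.4)] rz 0.028
[np.float64(-25.9), np.float64(28.8), np.float64(3.4)] rz 0.028
[np.float64(-25.0), np.float64(29.6), np.float64(3.4)] rz 0.028
[np.float64(-24.2), np.float64(30.2), np.float64(3.4)] rz 0.028
[np.float64(-23.4), np.float64(30.9), np.float64(3.4)] rz 0.028
[np.float64(-22.5), np.float64(31.5), np.float64(3.4)] rz 0.028
[np.float64(-21.6), np.float64(32.1), np.float64(3.4)] rz 0.028
[np.float64(-20.7), np.float64(32.7), np.float64(3.4)] rz 0.028
[np.float64(-19.8), np.float64(33.3), np.float64(3.4)] rz 0.028
[np.float64(-18.9), np.float64(33.8), np.float64(3.4)] rz 0.028
```

Call:
{"method": "servo_tool", "body": {"series": [{"slide": [-26.5,28,3.5],"dr": [0,0,0.028]},{"slide": [-26,29,3.5],"dr": [0,0,0.028]},{"slide": [-25,29.5,3.5],"dr": [0,0,0.028]},{"slide": [-24,30,3.5],"dr": [0,0,0.028]},{"slide": [-23.5,31,3.5],"dr": [0,0,0.028]}], "gripper": -0.6}}

```text
time: 13.62
tool_pos: [557.5, 181.9, 135.5]
tcp_rot: [-3.14, 0.002, 1.131]
ft_force: [-0.2, 0.3, -0.8]
finger_gap: 74.5
grasp_force: 0.0
```

Call:
{"method": "servo_tool", "body": {"series": [{"slide": [-22.5,31.5,3.5],"dr": [0,0,0.028]},{"slide": [-21.5,32,3.5],"dr": [0,0,0.028]},{"slide": [-20.5,32.5,3.5],"dr": [0,0,0.028]},{"slide": [-20,33.5,3.5],"dr": [0,0,0.028]},{"slide": [-19,34,3.5],"dr": [0,0,0.028]}]}}

```text
time: 14.25
tool_pos: [652.2, 13.2, 117.8]
tcp_rot: [-3.139, 0.001, 0.991]
ft_force: [1.3, -0.6, -0.1]
finger_gap: 74.7
grasp_force: 0.0
```

```bash
python3 plan.py 652.6 14.1 10 57 1;python3 - <<'E'
from h import *
im=manip.camera('top');cv2.imwrite('pics/top5.png',im[:,:,::-1])
a=cv2.resize(im[190:260,100:190],None,fx=4.4,fy=4.4,interpolation=cv2.INTER_CUBIC)
b=cv2.resize(manip.camera('side')[160:230,190:280],None,fx=4.4,fy=4.4,interpolation=cv2.INTER_CUBIC)
cv2.imwrite('pics/s5.png',np.hstack([a,b])[:,:,::-1])
E
```

```text
at [652.2  13.2 117.8] 56.8
[np.float64(1.0), np.float64(-0.1), np.float64(107.8)] rz -0.004
```

View pics/s5.png

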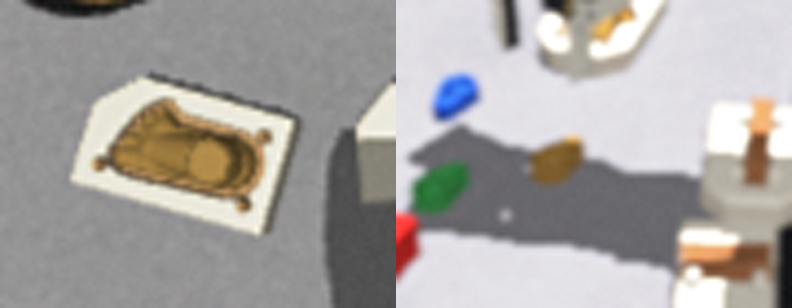

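The foot lies home with its toes toward the clipped end. Next, down on the mustard ear.

Call:
{"method": "servo_tool", "body": {"series": [{"slide": [1,0,40],"dr": [0,0,0]},{"slide": [0,0,35],"dr": [0,0,0]},{"slide": [0,0,20],"dr": [0,0,0]},{"slide": [0,0,10],"dr": [0,0,0]},{"slide": [0,0,2.5],"dr": [0,0,0]}]}}

```text
time: 14.98
tool_pos: [653.1, 15.4, 12.2]
tcp_rot: [3.142, -0.0, 0.992]
ft_force: [-0.8, -0.4, -0.3]
finger_gap: 74.8
grasp_force: 0.0
```

Call:
{"method": "servo_tool", "body": {"series": [{"slide": [0,0,0],"dr": [0,0,0]},{"slide": [0,0,0],"dr": [0,0,0]},{"slide": [0,0,0],"dr": [0,0,0]},{"slide": [0,0,0],"dr": [0,0,0]},{"slide": [0,0,0],"dr": [0,0,0]}], "gripper": 1}}

```text
time: 15.6
tool_pos: [653.1, 15.2, 12.4]
tcp_rot: [3.141, -0.0, 0.992]
ft_force: [0.1, -0.6, 2.4]
finger_gap: 37.0
grasp_force: 30.0
```

The tips are at 12.4, slightly high, so I reopen, go 2 mm lower and close again.

Call:
{"method": "servo_tool", "body": {"series": [{"slide": [0,0,0],"dr": [0,0,0]},{"slide": [0,0,0],"dr": [0,0,0]},{"slide": [0,0,1],"dr": [0,0,0]},{"slide": [0,0,1],"dr": [0,0,0]},{"slide": [0,0,0],"dr": [0,0,0]}], "gripper": -0.1}}

```text
time: 16.23
tool_pos: [652.9, 15.2, 10.0]
tcp_rot: [-3.141, 0.0, 0.992]
ft_force: [-0.5, 0.0, -0.5]
finger_gap: 50.8
grasp_force: 0.0
```

Call:
{"method": "servo_tool", "body": {"series": [{"slide": [0,0,0],"dr": [0,0,0]},{"slide": [0,0,0],"dr": [0,0,0]},{"slide": [0,0,0],"dr": [0,0,0]},{"slide": [0,0,0],"dr": [0,0,0]},{"slide": [0,0,0],"dr": [0,0,0]}], "gripper": 1}}

```text
time: 16.85
tool_pos: [653.0, 15.2, 10.1]
tcp_rot: [3.142, -0.0, 0.992]
ft_force: [0.1, -0.2, 0.9]
finger_gap: 37.1
grasp_force: 30.0
```

Call:
{"method": "servo_tool", "body": {"series": [{"slide": [0,0,0],"dr": [0,0,0]},{"slide": [0,0,-10],"dr": [0,0,0]},{"slide": [0,0,-30],"dr": [0,0,0]},{"slide": [0,0,-40],"dr": [0,0,0]},{"slide": [0,0,-30],"dr": [0,0,0]}]}}

```text
time: 17.48
tool_pos: [653.3, 15.2, 122.6]
tcp_rot: [3.14, -0.001, 0.992]
ft_force: [1.1, 0.0, -0.2]
finger_gap: 37.5
grasp_force: 30.0
```

```bash
python3 plan.py 454.1 -363.6 110 88 10
python3 - <<'E'
from h import *
b=cv2.resize(manip.camera('side')[110:230,170:330],None,fx=5,fy=5,interpolation=cv2.INTER_CUBIC)
cv2.imwrite('pics/s6.png',b[:,:,::-1])
E
```

```text
at [653.3  15.2 122.6] 56.8
[np.float64(-42.6), np.float64(4.0), np.float64(1.3)] rz -0.054
[np.float64(-42.8), np.float64(1.7), np.float64(1.3)] rz -0.054
[np.float64(-42.8), np.float64(-0.6), np.float64(1.3)] rz -0.054
[np.float64(-42.7), np.float64(-2.9), np.float64(1.3)] rz -0.054
[np.float64(-42.5), np.float64(-5.2), np.float64(1.3)] rz -0.054
[np.float64(-42.1), np.float64(-7.5), np.float64(1.3)] rz -0.054
[np.float64(-41.7), np.float64(-9.8), np.float64(1.3)] rz -0.054
[np.float64(-41.1), np.float64(-12.1), np.float64(1.3)] rz -0.054
[np.float64(-40.3), np.float64(-14.3), np.float64(1.3)] rz -0.054
[np.float64(-39.5), np.float64(-16.5), np.float64(1.3)] rz -0.054
```

View pics/s6.png

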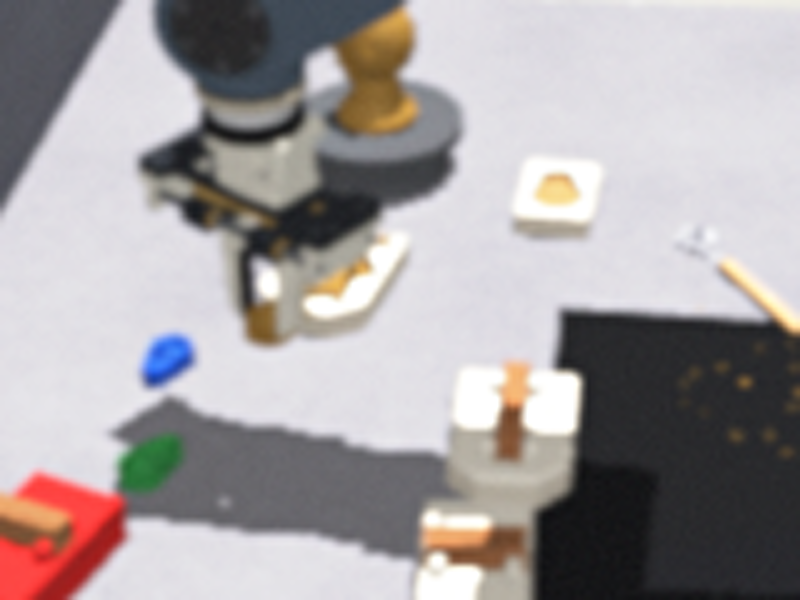

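The mustard ear is held (crop 265,320), and the blue and green ones are untouched. Moving to the ear mould.

Call:
{"method": "servo_tool", "body": {"series": [{"slide": [-42.5,4,1],"dr": [0,0,-0.054]},{"slide": [-43,1.5,1],"dr": [0,0,-0.054]},{"slide": [-43,-0.5,1],"dr": [0,0,-0.054]},{"slide": [-42.5,-3,1],"dr": [0,0,-0.054]},{"slide": [-42.5,-5,1],"dr": [0,0,-0.054]}]}}

```text
time: 18.15
tool_pos: [552.4, -175.3, 115.3]
tcp_rot: [3.141, 0.0, 1.264]
ft_force: [0.6, -0.5, -0.9]
finger_gap: 37.3
grasp_force: 30.0
```

Call:
{"method": "servo_tool", "body": {"series": [{"slide": [-42,-7.5,1],"dr": [0,0,-0.054]},{"slide": [-41.5,-10,1],"dr": [0,0,-0.054]},{"slide": [-41,-12,1],"dr": [0,0,-0.054]},{"slide": [-40.5,-14.5,1],"dr": [0,0,-0.054]},{"slide": [-39.5,-16.5,1],"dr": [0,0,-0.054]}]}}

```text
time: 18.77
tool_pos: [452.0, -364.3, 110.3]
tcp_rot: [3.141, 0.0, 1.534]
ft_force: [0.3, -0.4, -0.9]
finger_gap: 37.0
grasp_force: 30.0
```

```bash
python3 plan.py 454.1 -363.6 26 88 1
python3 - <<'E'
from h import *
im=manip.camera('top');a=cv2.resize(im[190:260,350:440],None,fx=4.4,fy=4.4,interpolation=cv2.INTER_CUBIC)
b=cv2.resize(manip.camera('side')[105:175,230:320],None,fx=4.4,fy=4.4,interpolation=cv2.INTER_CUBIC)
cv2.imwrite('pics/s7.png',np.hstack([a,b])[:,:,::-1])
E
```

```text
at [ 452.  -364.3  110.3] 87.9
[np.float64(0.8), np.float64(2.1), np.float64(84.3)] rz -0.002
```

View pics/s7.png

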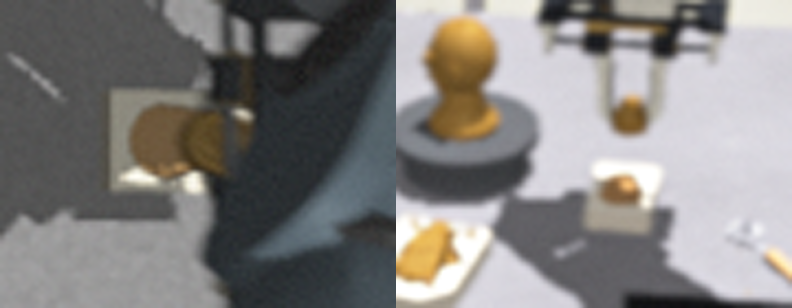

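```bash
python3 -c "
from h import *
print(ray('top',[(391.6,221.8)],105),ray('top',[(391.6,221.8)],112))"
```

```text
[[ 453.65271861 -345.7413742 ]] [[ 453.63189065 -343.24422682]]
```

The wide end is at y≈-345, so the origin is about where the tool is. Lowering.

Call:
{"method": "servo_tool", "body": {"series": [{"slide": [1,2,30],"dr": [0,0,0]},{"slide": [0,0,25],"dr": [0,0,0]},{"slide": [0,0,15],"dr": [0,0,0]},{"slide": [0,0,8],"dr": [0,0,0]},{"slide": [0,0,3],"dr": [0,0,0]}]}}

```text
time: 19.5
tool_pos: [455.0, -362.2, 29.2]
tcp_rot: [3.141, 0.0, 1.532]
ft_force: [-0.6, 1.0, -0.4]
finger_gap: 37.7
grasp_force: 30.0
```

Call:
{"method": "servo_tool", "body": {"series": [{"slide": [0,0,1],"dr": [0,0,0]},{"slide": [0,0,1],"dr": [0,0,0]},{"slide": [0,0,1],"dr": [0,0,0]},{"slide": [0,0,0],"dr": [0,0,0]},{"slide": [0,0,0],"dr": [0,0,0]}]}}

```text
time: 20.12
tool_pos: [454.8, -362.2, 26.2]
tcp_rot: [3.142, 0.0, 1.532]
ft_force: [0.7, -0.4, -0.9]
finger_gap: 37.2
grasp_force: 30.0
```

Call:
{"method": "servo_tool", "body": {"series": [{"slide": [0,0,0.5],"dr": [0,0,0]},{"slide": [0,0,0],"dr": [0,0,0]},{"slide": [0,0,0],"dr": [0,0,0]},{"slide": [0,0,0],"dr": [0,0,0]},{"slide": [0,0,0],"dr": [0,0,0]}]}}

```text
time: 20.75
tool_pos: [454.9, -362.2, 26.1]
tcp_rot: [3.141, 0.0, 1.532]
ft_force: [-1.9, 1.3, 5.9]
finger_gap: 37.1
grasp_force: 30.0
```

Call:
{"method": "servo_tool", "body": {"series": [{"slide": [0,0,0],"dr": [0,0,0]},{"slide": [0,0,0],"dr": [0,0,0]},{"slide": [0,0,0],"dr": [0,0,0]},{"slide": [0,0,0],"dr": [0,0,0]},{"slide": [0,0,-10],"dr": [0,0,0]}], "gripper": -0.2}}

```text
time: 21.38
tool_pos: [454.5, -361.9, 35.5]
tcp_rot: [-3.141, -0.001, 1.532]
ft_force: [-0.1, -0.2, -0.8]
finger_gap: 55.7
grasp_force: 0.0
```

Call:
{"method": "servo_tool", "body": {"series": [{"slide": [0,0,-30],"dr": [0,0,0]},{"slide": [0,0,-50],"dr": [0,0,0]},{"slide": [0,0,-40],"dr": [0,0,0]},{"slide": [0,0,0],"dr": [0,0,0]},{"slide": [0,0,0],"dr": [0,0,0]}]}}

```text
time: 22.0
tool_pos: [454.5, -361.9, 155.3]
tcp_rot: [-3.141, -0.0, 1.532]
ft_force: [-0.4, 0.4, 0.4]
finger_gap: 55.9
grasp_force: 0.0
```

```bash
python3 plan.py 463 1.8 150 91.2 10
```

```text
at [ 454.5 -361.9  155.3] 87.8
[np.float64(36.4), np.float64(-0.6), np.float64(0.5)] rz -0.006
[np.float64(36.4), np.float64(-0.3), np.float64(0.5)] rz -0.006
[np.float64(36.4), np.float64(-0.1), np.float64(0.5)] rz -0.006
[np.float64(36.4), np.float64(0.1), np.float64(0.5)] rz -0.006
[np.float64(36.4), np.float64(0.3), np.float64(0.5)] rz -0.006
[np.float64(36.4), np.float64(0.5), np.float64(0.5)] rz -0.006
[np.float64(36.4), np.float64(0.7), np.float64(0.5)] rz -0.006
[np.float64(36.4), np.float64(1.0), np.float64(0.5)] rz -0.006
[np.float64(36.4), np.float64(1.2), np.float64(0.5)] rz -0.006
[np.float64(36.4), np.float64(1.4), np.float64(0.5)] rz -0.006
```

Call:
{"method": "servo_tool", "body": {"series": [{"slide": [36.5,-0.5,0.5],"dr": [0,0,-0.006]},{"slide": [36.5,-0.5,0.5],"dr": [0,0,-0.006]},{"slide": [36.5,0,0.5],"dr": [0,0,-0.006]},{"slide": [36.5,0,0.5],"dr": [0,0,-0.006]},{"slide": [36.5,0.5,0.5],"dr": [0,0,-0.006]}]}}

```text
time: 22.62
tool_pos: [458.5, -178.3, 151.9]
tcp_rot: [-3.139, -0.001, 1.562]
ft_force: [0.9, 0.0, 0.2]
finger_gap: 55.6
grasp_force: 0.0
```

Call:
{"method": "servo_tool", "body": {"series": [{"slide": [36.5,0.5,0.5],"dr": [0,0,-0.006]},{"slide": [36.5,0.5,0.5],"dr": [0,0,-0.006]},{"slide": [36.5,1,0.5],"dr": [0,0,-0.006]},{"slide": [36.5,1,0.5],"dr": [0,0,-0.006]},{"slide": [36,1,0.5],"dr": [0,0,-0.006]}]}}

```text
time: 23.25
tool_pos: [461.9, 3.5, 149.5]
tcp_rot: [-3.139, -0.0, 1.592]
ft_force: [0.6, -0.6, 0.6]
finger_gap: 55.8
grasp_force: 0.0
```

```bash
python3 plan.py 463 1.8 35 91.2 1
python3 - <<'E'
from h import *
im=manip.camera('top');cv2.imwrite('pics/top8.png',im[:,:,::-1])
def A(d): a=np.deg2rad(d);return np.array([[np.cos(a),np.sin(a)],[-np.sin(a),np.cos(a)]])
a=cv2.resize(im[190:260,350:440],None,fx=4.4,fy=4.4,interpolation=cv2.INTER_CUBIC)
b=cv2.resize(manip.camera('side')[130:230,205:335],None,fx=3.08,fy=3.08,interpolation=cv2.INTER_CUBIC)
cv2.imwrite('pics/s8.png',np.hstack([a,b])[:,:,::-1])
E
```

```text
at [461.9   3.5 149.5] 91.2
[np.float64(-1.8), np.float64(1.1), np.float64(114.5)] rz 0.0
```

View pics/s8.png

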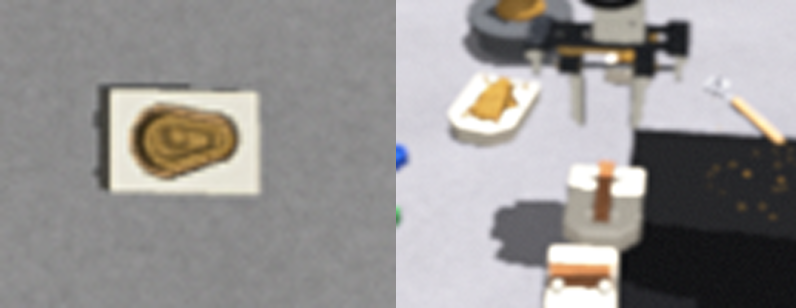

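The ear is home, wide end to the left. Now the hand cover's batten.

Call:
{"method": "servo_tool", "body": {"series": [{"slide": [-2,1,40],"dr": [0,0,0]},{"slide": [0,0,35],"dr": [0,0,0]},{"slide": [0,0,22],"dr": [0,0,0]},{"slide": [0,0,12],"dr": [0,0,0]},{"slide": [0,0,4],"dr": [0,0,0]}]}}

```text
time: 23.98
tool_pos: [463.4, 0.0, 37.0]
tcp_rot: [-3.14, -0.0, 1.591]
ft_force: [0.0, 0.4, 0.2]
finger_gap: 56.1
grasp_force: 0.0
```

Call:
{"method": "servo_tool", "body": {"series": [{"slide": [0,0,0],"dr": [0,0,0]},{"slide": [0,0,0],"dr": [0,0,0]},{"slide": [0,0,0],"dr": [0,0,0]},{"slide": [0,0,0],"dr": [0,0,0]},{"slide": [0,0,0],"dr": [0,0,0]}], "gripper": 1}}

```text
time: 24.6
tool_pos: [463.9, 0.3, 37.9]
tcp_rot: [3.141, 0.0, 1.592]
ft_force: [-1.1, 0.9, 5.6]
finger_gap: 21.8
grasp_force: 30.0
```

Call:
{"method": "servo_tool", "body": {"series": [{"slide": [0,0,0],"dr": [0,0,0]},{"slide": [0,0,0],"dr": [0,0,0]},{"slide": [0,0,0],"dr": [0,0,0]},{"slide": [0,0,-10],"dr": [0,0,0]},{"slide": [0,0,-25],"dr": [0,0,0]}]}}

```text
time: 25.22
tool_pos: [462.8, 0.4, 72.6]
tcp_rot: [-3.139, -0.0, 1.592]
ft_force: [0.9, 0.5, -2.2]
finger_gap: 22.0
grasp_force: 30.0
```

Call:
{"method": "servo_tool", "body": {"series": [{"slide": [0,0,-35],"dr": [0,0,0]},{"slide": [0,0,-30],"dr": [0,0,0]},{"slide": [0,0,-10],"dr": [0,0,0]},{"slide": [0,0,0],"dr": [0,0,0]},{"slide": [0,0,0],"dr": [0,0,0]}]}}

```text
time: 25.85
tool_pos: [463.1, 0.4, 146.5]
tcp_rot: [-3.14, -0.0, 1.592]
ft_force: [0.2, -0.8, -2.2]
finger_gap: 21.6
grasp_force: 30.0
```

```bash
python3 - <<'E'
from h import *
s=manip.sense();print(s['tool_pos'],np.degrees(s['tcp_rot'][2]))
im=manip.camera('top');cv2.imwrite('pics/top9.png',im[:,:,::-1])
b=manip.camera('side');cv2.imwrite('pics/side9.png',b[:,:,::-1])
a=cv2.resize(im[160:280,190:350],None,fx=3,fy=3,interpolation=cv2.INTER_CUBIC)
b=cv2.resize(b[120:240,230:340],None,fx=3,fy=3,interpolation=cv2.INTER_CUBIC)
cv2.imwrite('pics/s9.png',np.hstack([a,b])[:,:-20,::-1])
E
python3 plan.py 644.7 -210.6 140 78.1 7
```

```text
[4.63069660e+02 3.51651266e-01 1.46540393e+02] 91.2013475393555
at [4.632e+02 3.000e-01 1.466e+02] 91.2
[np.float64(-30.7), np.float64(25.3), np.float64(0.9)] rz 0.033
[np.float64(-29.8), np.float64(26.3), np.float64(0.9)] rz 0.033
[np.float64(-29.0), np.float64(27.2), np.float64(0.9)] rz 0.033
[np.float64(-28.0), np.float64(28.2), np.float64(0.9)] rz 0.033
[np.float64(-27.1), np.float64(29.1), np.float64(0.9)] rz 0.033
[np.float64(-26.2), np.float64(29.9), np.float64(0.9)] rz 0.033
[np.float64(-25.2), np.float64(30.8), np.float64(0.9)] rz 0.033
```

View pics/s9.png

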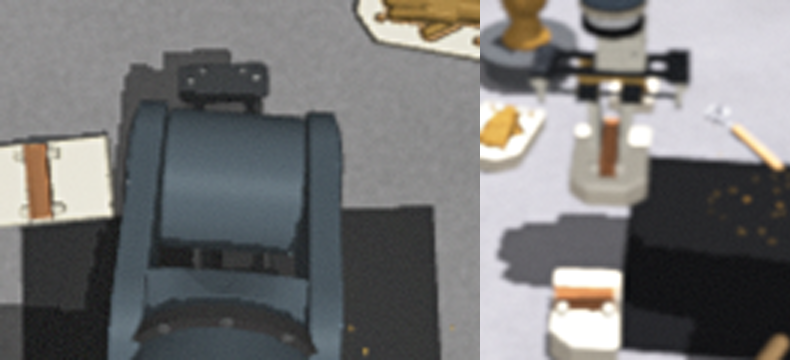

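The hand cover is held level by its batten (side crop 610,160). The cover's origin is about 1.5 mm ahead of the tool along its x, so the tool target is (644.4, -212).

Call:
{"method": "servo_tool", "body": {"series": [{"slide": [-31,25.5,0],"dr": [0,0,0.033]},{"slide": [-30,26.5,0],"dr": [0,0,0.033]},{"slide": [-29,27,0],"dr": [0,0,0.033]},{"slide": [-28.5,28,0],"dr": [0,0,0.033]},{"slide": [-27.5,29,0],"dr": [0,0,0.033]}]}}

```text
time: 26.58
tool_pos: [593.5, -152.8, 146.5]
tcp_rot: [-3.14, -0.0, 1.426]
ft_force: [0.7, -0.0, -2.6]
finger_gap: 21.8
grasp_force: 30.0
```

Call:
{"method": "servo_tool", "body": {"series": [{"slide": [-26,30,0],"dr": [0,0,0.033]},{"slide": [-25.5,31,0],"dr": [0,0,0.031]},{"slide": [0,0,10],"dr": [0,0,0]},{"slide": [0,0,10],"dr": [0,0,0]},{"slide": [0,0,0],"dr": [0,0,0]}]}}

```text
time: 27.2
tool_pos: [644.0, -211.3, 126.1]
tcp_rot: [-3.139, -0.001, 1.364]
ft_force: [0.6, 0.8, -2.4]
finger_gap: 21.5
grasp_force: 30.0
```

```bash
python3 plan.py 644.4 -212.1 125 78.1 1;python3 - <<'E'
from h import *
im=manip.camera('top');b=manip.camera('side');cv2.imwrite('pics/side10.png',b[:,:,::-1])
a=cv2.resize(im[120:220,280:400],None,fx=3.3,fy=3.3,interpolation=cv2.INTER_CUBIC)
b=cv2.resize(b[95:195,190:310],None,fx=3.3,fy=3.3,interpolation=cv2.INTER_CUBIC)
cv2.imwrite('pics/s10.png',np.hstack([a,b])[:,:,::-1])
# predicted rim / mould corners in the side view
E
```

```text
at [ 644.  -211.3  126.1] 78.1
[np.float64(-0.7), np.float64(0.5), np.float64(1.1)] rz 0.0
```

View pics/s10.png

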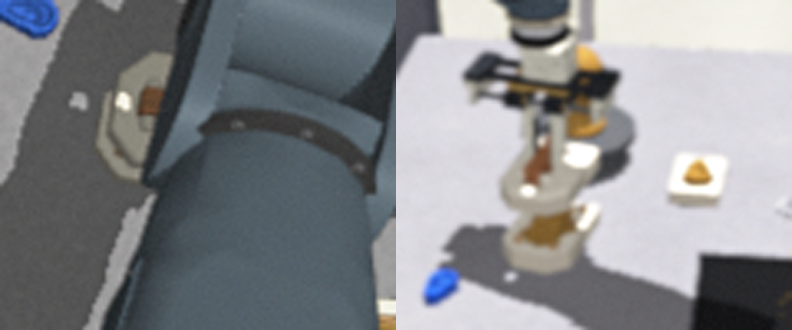

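The cover is held over the hand mould with its clipped end at the clipped end. Lowering it.

Call:
{"method": "servo_tool", "body": {"series": [{"slide": [-0.5,0.5,16],"dr": [0,0,0]},{"slide": [0,0,14],"dr": [0,0,0]},{"slide": [0,0,10],"dr": [0,0,0]},{"slide": [0,0,6],"dr": [0,0,0]},{"slide": [0,0,3],"dr": [0,0,0]}]}}

```text
time: 27.92
tool_pos: [645.5, -213.0, 78.2]
tcp_rot: [-3.141, -0.0, 1.363]
ft_force: [-0.2, 0.2, -2.8]
finger_gap: 21.8
grasp_force: 30.0
```

Call:
{"method": "servo_tool", "body": {"series": [{"slide": [0,0,2.5],"dr": [0,0,0]},{"slide": [0,0,2],"dr": [0,0,0]},{"slide": [0,0,2],"dr": [0,0,0]},{"slide": [0,0,1.5],"dr": [0,0,0]},{"slide": [0,0,1],"dr": [0,0,0]}]}}

```text
time: 28.55
tool_pos: [645.5, -213.0, 69.6]
tcp_rot: [-3.142, -0.0, 1.363]
ft_force: [-0.4, 0.3, -3.6]
finger_gap: 21.5
grasp_force: 30.0
```

The rim is already below the key tops with no contact. Going on.

Call:
{"method": "servo_tool", "body": {"series": [{"slide": [0,0,1],"dr": [0,0,0]},{"slide": [0,0,1],"dr": [0,0,0]},{"slide": [0,0,1],"dr": [0,0,0]},{"slide": [0,0,0.5],"dr": [0,0,0]},{"slide": [0,0,0.5],"dr": [0,0,0]}]}}

```text
time: 29.18
tool_pos: [645.5, -213.0, 65.6]
tcp_rot: [-3.142, 0.0, 1.363]
ft_force: [-0.0, 0.5, -3.2]
finger_gap: 21.8
grasp_force: 30.0
```

Call:
{"method": "servo_tool", "body": {"series": [{"slide": [0,0,0.5],"dr": [0,0,0]},{"slide": [0,0,0.5],"dr": [0,0,0]},{"slide": [0,0,0],"dr": [0,0,0]},{"slide": [0,0,0],"dr": [0,0,0]},{"slide": [0,0,0],"dr": [0,0,0]}]}}

```text
time: 29.8
tool_pos: [645.5, -213.0, 65.0]
tcp_rot: [3.142, 0.0, 1.363]
ft_force: [-4.3, 1.6, 4.9]
finger_gap: 21.7
grasp_force: 30.0
```

Seated at 65.0 with contact. Release, go up, then on to the foot cover.

Call:
{"method": "servo_tool", "body": {"series": [{"slide": [0,0,0],"dr": [0,0,0]},{"slide": [0,0,0],"dr": [0,0,0]},{"slide": [0,0,0],"dr": [0,0,0]},{"slide": [0,0,0],"dr": [0,0,0]},{"slide": [0,0,-10],"dr": [0,0,0]}], "gripper": -0.1}}

```text
time: 30.42
tool_pos: [645.1, -212.8, 74.3]
tcp_rot: [-3.14, -0.0, 1.363]
ft_force: [-0.3, 0.5, 0.7]
finger_gap: 51.1
grasp_force: 0.0
```

Call:
{"method": "servo_tool", "body": {"series": [{"slide": [0,0,-25],"dr": [0,0,0]},{"slide": [0,0,-50],"dr": [0,0,0]},{"slide": [0,0,-30],"dr": [0,0,0]},{"slide": [0,0,0],"dr": [0,0,0]},{"slide": [0,0,0],"dr": [0,0,0]}]}}

```text
time: 31.05
tool_pos: [645.1, -212.8, 178.8]
tcp_rot: [-3.14, -0.0, 1.363]
ft_force: [-0.4, 0.7, -0.4]
finger_gap: 51.1
grasp_force: 0.0
```

```bash
python3 plan.py 473.8 182 160 183.7 10
```

```text
at [ 645.1 -212.8  178.8] 78.1
[np.float64(35.1), np.float64(-24.9), np.float64(1.9)] rz -0.184
[np.float64(39.1), np.float64(-18.1), np.float64(1.9)] rz -0.184
[np.float64(41.7), np.float64(-10.6), np.float64(1.9)] rz -0.184
[np.float64(42.9), np.float64(-2.8), np.float64(1.9)] rz -0.184
[np.float64(42.7), np.float64(5.2), np.float64(1.9)] rz -0.184
[np.float64(41.1), np.float64(12.9), np.float64(1.9)] rz -0.184
[np.float64(38.0), np.float64(20.2), np.float64(1.9)] rz -0.184
[np.float64(33.6), np.float64(26.8), np.float64(1.9)] rz -0.184
[np.float64(28.2), np.float64(32.5), np.float64(1.9)] rz -0.184
[np.float64(21.7), np.float64(37.2), np.float64(1.9)] rz -0.184
```

Call:
{"method": "servo_tool", "body": {"series": [{"slide": [35,-25,2],"dr": [0,0,-0.184]},{"slide": [39,-18,2],"dr": [0,0,-0.184]},{"slide": [41.5,-10.5,2],"dr": [0,0,-0.184]},{"slide": [43,-3,2],"dr": [0,0,-0.184]},{"slide": [42.5,5,2],"dr": [0,0,-0.184]}]}}

```text
time: 31.68
tool_pos: [558.4, -14.9, 168.2]
tcp_rot: [-3.14, -0.002, 2.289]
ft_force: [0.2, 0.2, 0.4]
finger_gap: 50.8
grasp_force: 0.0
```

Call:
{"method": "servo_tool", "body": {"series": [{"slide": [41,13,2],"dr": [0,0,-0.184]},{"slide": [38,20,2],"dr": [0,0,-0.184]},{"slide": [33.5,27,2],"dr": [0,0,-0.184]},{"slide": [28,32.5,2],"dr": [0,0,-0.184]},{"slide": [21.5,37,2],"dr": [0,0,-0.184]}]}}

```text
time: 32.3
tool_pos: [473.8, 182.1, 158.4]
tcp_rot: [-3.141, -0.002, -3.074]
ft_force: [0.5, 0.1, -0.2]
finger_gap: 51.0
grasp_force: 0.0
```

```bash
python3 plan.py 473.8 182 47 183.7 1;python3 - <<'E'
from h import *
im=manip.camera('top');cv2.imwrite('pics/top11.png',im[:,:,::-1])
k=blob(im,'both',(334,160))
for z in(57,):
    c,s,a=cv2.minAreaRect(ray('top',k,z).astype(np.float32));print(np.round(c,1),np.round(s,1),a)
a=cv2.resize(im[120:220,280:400],None,fx=3.3,fy=3.3,interpolation=cv2.INTER_CUBIC)
b=manip.camera('side');cv2.imwrite('pics/side11.png',b[:,:,::-1])
b=cv2.resize(b[130:230,180:300],None,fx=3.3,fy=3.3,interpolation=cv2.INTER_CUBIC)
cv2.imwrite('pics/s11.png',np.hstack([a,b])[:,:,::-1])
E
```

```text
at [473.8 182.1 158.4] -176.2
[np.float64(0.0), np.float64(-0.1), np.float64(111.4)] rz 0.003
[ 644.3 -211.5] [137.   94.7] 78.13721466064453
```

View pics/s11.png

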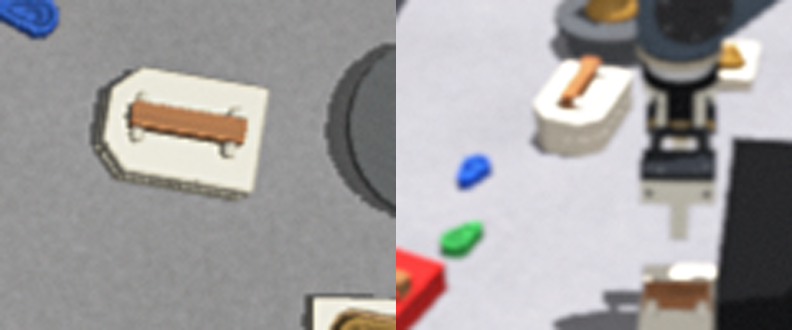

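The hand cover is flush: its outline at z=57 measures 137 x 94.7, centred at (644.3, -211.5) and yaw 78.1. That was my 15th picture, one over the limit by miscount, so from here I use numbers only. Gripping the foot cover.

Call:
{"method": "servo_tool", "body": {"series": [{"slide": [0,0,40],"dr": [0,0,0]},{"slide": [0,0,35],"dr": [0,0,0]},{"slide": [0,0,20],"dr": [0,0,0]},{"slide": [0,0,11],"dr": [0,0,0]},{"slide": [0,0,4],"dr": [0,0,0]}]}}

```text
time: 33.02
tool_pos: [475.1, 180.8, 49.0]
tcp_rot: [-3.141, -0.001, -3.081]
ft_force: [-0.2, -0.5, 0.1]
finger_gap: 51.3
grasp_force: 0.0
```

Call:
{"method": "servo_tool", "body": {"series": [{"slide": [0,0,0],"dr": [0,0,0]},{"slide": [0,0,0],"dr": [0,0,0]},{"slide": [0,0,0],"dr": [0,0,0]},{"slide": [0,0,0],"dr": [0,0,0]},{"slide": [0,0,0],"dr": [0,0,0]}], "gripper": 1}}

```text
time: 33.65
tool_pos: [475.4, 181.3, 50.1]
tcp_rot: [3.141, 0.001, -3.08]
ft_force: [-0.9, 0.1, 6.2]
finger_gap: 21.7
grasp_force: 30.0
```

Call:
{"method": "servo_tool", "body": {"series": [{"slide": [0,0,0],"dr": [0,0,0]},{"slide": [0,0,0],"dr": [0,0,0]},{"slide": [0,0,-10],"dr": [0,0,0]},{"slide": [0,0,-20],"dr": [0,0,0]},{"slide": [0,0,-35],"dr": [0,0,0]}]}}

```text
time: 34.28
tool_pos: [474.3, 180.8, 114.7]
tcp_rot: [-3.141, -0.003, -3.081]
ft_force: [0.3, 0.5, -3.6]
finger_gap: 21.9
grasp_force: 30.0
```

Call:
{"method": "servo_tool", "body": {"series": [{"slide": [0,0,-30],"dr": [0,0,0]},{"slide": [0,0,-10],"dr": [0,0,0]},{"slide": [0,0,0],"dr": [0,0,0]},{"slide": [0,0,0],"dr": [0,0,0]},{"slide": [0,0,0],"dr": [0,0,0]}]}}

```text
time: 34.9
tool_pos: [474.7, 181.0, 153.7]
tcp_rot: [-3.141, -0.002, -3.08]
ft_force: [1.0, 0.5, -3.4]
finger_gap: 22.0
grasp_force: 30.0
```

```bash
python3 - <<'E'
from h import *
im=cv2.imread('pics/top11.png')[:,:,::-1].copy()
T=ray('top',blob(im,'both',(142,224)),27).astype(np.float32);print('mould_foot again',cv2.minAreaRect(T))
im=manip.camera('top');cv2.imwrite('pics/top12.png',im[:,:,::-1])
E
python3 plan.py 468.5 373.9 155 162.7 6
```

```text
mould_foot again ((475.0101318359375, 429.63177490234375), (73.92823028564453, 43.24777603149414), 2.377384901046753)
at [474.9 181.  153.8] -176.5
[np.float64(-0.9), np.float64(32.2), np.float64(-0.2)] rz 0.061
[np.float64(1.0), np.float64(32.1), np.float64(-0.2)] rz 0.061
[np.float64(3.0), np.float64(32.0), np.float64(-0.2)] rz 0.061
[np.float64(4.9), np.float64(31.8), np.float64(-0.2)] rz 0.061
[np.float64(6.8), np.float64(31.4), np.float64(-0.2)] rz 0.061
[np.float64(8.7), np.float64(31.0), np.float64(-0.2)] rz 0.061
```

Call:
{"method": "servo_tool", "body": {"series": [{"slide": [-1,32,0],"dr": [0,0,0.06]},{"slide": [1,32,0],"dr": [0,0,0.06]},{"slide": [3,32,0],"dr": [0,0,0.06]},{"slide": [5,31.5,0],"dr": [0,0,0.06]},{"slide": [7,31.5,0],"dr": [0,0,0.06]}]}}

```text
time: 35.58
tool_pos: [469.3, 342.3, 154.1]
tcp_rot: [-3.141, -0.001, 2.901]
ft_force: [0.3, -0.1, -2.9]
finger_gap: 21.7
grasp_force: 30.0
```

Call:
{"method": "servo_tool", "body": {"series": [{"slide": [8.5,31,0],"dr": [0,0,0.06]},{"slide": [0,0,8],"dr": [0,0,0]},{"slide": [0,0,8],"dr": [0,0,0]},{"slide": [0,0,0],"dr": [0,0,0]},{"slide": [0,0,0],"dr": [0,0,0]}]}}

```text
time: 36.2
tool_pos: [468.9, 373.0, 138.8]
tcp_rot: [3.142, 0.0, 2.842]
ft_force: [0.6, -0.2, -3.4]
finger_gap: 22.0
grasp_force: 30.0
```

```bash
python3 plan.py 469.6 373.5 90 163 1
python3 - <<'E'
from h import *
im=manip.camera('top');cv2.imwrite('pics/top13.png',im[:,:,::-1])
b=manip.camera('side');cv2.imwrite('pics/side13.png',b[:,:,::-1])
s=manip.sense();z=s['tool_pos'][2]-50
# cover back outline in both views
for n,i,uv in(('top',im,proj('top',[469,374,z+60])[0]),('side',b,proj('side',[469,374,z+42])[0])):
    try:
        k=blob(i,'white',uv,r=34);T=ray(n,k,z+42).astype(np.float32);print(n,uv.round(),[np.round(v,1) for v in cv2.minAreaRect(T)])
    except Exception as e:print(n,e)
E
```

```text
at [468.9 373.  138.8] 162.9
[np.float64(-0.5), np.float64(0.7), np.float64(48.8)] rz -0.003
top max() iterable argument is empty
side [260. 240.] [array([456.1, 431.2]), array([75.4, 54.4]), np.float64(42.8)]
```

Call:
{"method": "servo_tool", "body": {"series": [{"slide": [-0.5,0.5,16],"dr": [0,0,0]},{"slide": [0,0,14],"dr": [0,0,0]},{"slide": [0,0,10],"dr": [0,0,0]},{"slide": [0,0,6],"dr": [0,0,0]},{"slide": [0,0,3],"dr": [0,0,0]}]}}

```text
time: 36.92
tool_pos: [469.3, 373.8, 89.3]
tcp_rot: [-3.141, -0.0, 2.843]
ft_force: [-0.2, -0.7, -2.9]
finger_gap: 21.3
grasp_force: 30.0
```

Call:
{"method": "servo_tool", "body": {"series": [{"slide": [0,0,2],"dr": [0,0,0]},{"slide": [0,0,2],"dr": [0,0,0]},{"slide": [0,0,1.5],"dr": [0,0,0]},{"slide": [0,0,1],"dr": [0,0,0]},{"slide": [0,0,0.5],"dr": [0,0,0]}]}}

```text
time: 37.55
tool_pos: [469.3, 373.8, 82.6]
tcp_rot: [3.142, 0.0, 2.843]
ft_force: [-0.8, 0.0, -2.2]
finger_gap: 21.6
grasp_force: 30.0
```

Call:
{"method": "servo_tool", "body": {"series": [{"slide": [0,0,1],"dr": [0,0,0]},{"slide": [0,0,1],"dr": [0,0,0]},{"slide": [0,0,1],"dr": [0,0,0]},{"slide": [0,0,1],"dr": [0,0,0]},{"slide": [0,0,0],"dr": [0,0,0]}]}}

```text
time: 38.17
tool_pos: [469.2, 373.8, 78.5]
tcp_rot: [-3.141, -0.0, 2.843]
ft_force: [-0.5, -0.3, -2.8]
finger_gap: 21.7
grasp_force: 30.0
```

Call:
{"method": "servo_tool", "body": {"series": [{"slide": [0,0,0.5],"dr": [0,0,0]},{"slide": [0,0,0.5],"dr": [0,0,0]},{"slide": [0,0,0.5],"dr": [0,0,0]},{"slide": [0,0,0],"dr": [0,0,0]},{"slide": [0,0,0],"dr": [0,0,0]}]}}

```text
time: 38.8
tool_pos: [469.3, 373.9, 77.2]
tcp_rot: [3.142, 0.0, 2.843]
ft_force: [1.3, 0.8, -3.3]
finger_gap: 21.5
grasp_force: 30.0
```

Call:
{"method": "servo_tool", "body": {"series": [{"slide": [0,0,0.5],"dr": [0,0,0]},{"slide": [0,0,0.5],"dr": [0,0,0]},{"slide": [0,0,0],"dr": [0,0,0]},{"slide": [0,0,0],"dr": [0,0,0]},{"slide": [0,0,0],"dr": [0,0,0]}]}}

```text
time: 39.42
tool_pos: [469.3, 373.8, 77.1]
tcp_rot: [3.141, 0.0, 2.843]
ft_force: [-4.2, -3.4, 7.7]
finger_gap: 22.0
grasp_force: 30.0
```

Seated at 77.1, as predicted. Release, retreat and check by numbers.

Call:
{"method": "servo_tool", "body": {"series": [{"slide": [0,0,0],"dr": [0,0,0]},{"slide": [0,0,0],"dr": [0,0,0]},{"slide": [0,0,0],"dr": [0,0,0]},{"slide": [0,0,0],"dr": [0,0,0]},{"slide": [0,0,-10],"dr": [0,0,0]}], "gripper": -0.1}}

```text
time: 40.05
tool_pos: [468.9, 373.6, 85.9]
tcp_rot: [-3.141, -0.001, 2.843]
ft_force: [0.3, -0.4, -0.6]
finger_gap: 50.8
grasp_force: 0.0
```

Call:
{"method": "servo_tool", "body": {"series": [{"slide": [0,0,-25],"dr": [0,0,0]},{"slide": [0,0,-50],"dr": [0,0,0]},{"slide": [0,0,-30],"dr": [0,0,0]},{"slide": [0,-40,0],"dr": [0,0,0]},{"slide": [0,-60,0],"dr": [0,0,0]}]}}

```text
time: 40.67
tool_pos: [439.8, 277.9, 192.0]
tcp_rot: [3.14, 0.001, 2.844]
ft_force: [0.6, -1.0, -0.1]
finger_gap: 51.1
grasp_force: 0.0
```

Call:
{"method": "servo_tool", "body": {"series": [{"slide": [0,-60,0],"dr": [0,0,0]},{"slide": [0,-60,0],"dr": [0,0,0]},{"slide": [0,-60,0],"dr": [0,0,0]},{"slide": [0,-40,0],"dr": [0,0,0]},{"slide": [0,0,0],"dr": [0,0,0]}]}}

```text
time: 41.3
tool_pos: [374.7, 66.5, 191.9]
tcp_rot: [3.141, 0.001, 2.84]
ft_force: [0.3, -0.2, 0.4]
finger_gap: 50.8
grasp_force: 0.0
```

Run:
```python
from h import *
im=manip.camera('top');cv2.imwrite('pics/top14.png',im[:,:,::-1])
for n,uv,z in(('foot',(142,224),69),('hand',(334,160),57),('ear',(392,222),24)):
    T=ray('top',blob(im,'both',uv),z).astype(np.float32)
    h=cv2.convexHull(T);d=cv2.approxPolyDP(h,4,True)[:,0]
    print(n,[np.round(v,1) for v in cv2.minAreaRect(T)],d.round().tolist())
T=ray('top',blob(im,'brown',(140,224)),93).astype(np.float32);print('batten',[np.round(v,1) for v in cv2.minAreaRect(T)])
s=manip.sense();print(s['time'],s['tool_pos'],s['ft_force'],s['joint_vel'].round(3))
```

```text
foot [array([467. , 374.6]), array([134.5,  77.5]), np.float64(73.1)] [[498.0, 435.0], [449.0, 446.0], [412.0, 322.0], [485.0, 302.0], [515.0, 402.0]]
hand [array([ 644.5, -211.3]), array([135.7,  93.6]), np.float64(78.0)] [[681.0, -151.0], [636.0, -141.0], [608.0, -158.0], [586.0, -268.0], [675.0, -285.0], [698.0, -180.0]]
ear [array([ 453.9, -374.4]), array([99.4, 68.9]), np.float64(87.5)] [[489.0, -328.0], [422.0, -325.0], [419.0, -421.0], [486.0, -423.0]]
batten [array([467.1, 371.4]), array([25.2, 71.6]), np.float64(73.0)]
41.35 [375.32196728  67.52597529 191.87345047] [ 0.05432987 -0.06791768 -0.49767224] [ 0.042  0.023 -0.019  0.004 -0.002  0.015]
```

Both covers measure flush, aligned and within 2 mm, with their clipped corners matching. The arm is clear, so I hand in.

```bash
python3 -c "
from rig import manip
print(manip.close_job())"
```

```text
the job is handed in; nothing more can be done
None
```

The job is handed in at about 41 s: all three castings are home, the hand and foot covers sit flush, and the ear mould is open, though I viewed 15 pictures against the limit of 14 and the hand-in returned no verdict.

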